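# Fetch the paperweight from behind the vase and brush pot

### The arm

A 6-joint arm with a two-finger parallel gripper is mounted at the origin on the work surface. World frame = base frame: x ahead of the robot, y to its left, z up, the work surface at z = 0. Lengths are in m, angles in rad, forces in N, time in s.
With the tool pointing down it reaches from about 0.275 to 1 m from the base axis. Payload 8.4 kg.
Tool frame: the origin (TCP) lies at the very end of the fingers, on their centre line; the grasp point (between the pads) lies 19 mm behind it; z points along the fingers, y is the line along which they close (so a half turn about z gives the same grasp; the last joint's range is limited). The gripper opens to 85 mm and grips with 20 to 120 N. Pads are 22 mm wide; open, the fingers measure 114 mm over their backs; the gripper's body (76 mm by 85 mm) begins 54 mm behind the grasp point. The pads swing forward as they close: fully open they stand 13 mm farther back than shut.
Start: joints at [-0.002, 0.353, 1.633, -0, 1.155, -0.002], TCP at [0.625, -0, 0.231] pointing down, gripper open.
Joint ranges: [-2.63, 2.63], [-0.92, 2.1], [0.06, 2.66], [-1.3, 4.44], [0, 2.69], [-3.02, 3.02]. Speed limits (rad/s): [2.22, 2.22, 2.79, 3.14, 3.14, 3.14].

### API

Orientations are given as a unit quaternion [x, y, z, w].
In Python, from plant import readout, cams, workorder, masks_of, landmark_of gives the robot as it stands.
- The arm moves only by the tool send_path, called after "Call:" by a JSON object that holds its "api" and its "payload". Schema: {"type":"object","properties":{"steps":{"type":"object","properties":{"x":{"type":"array","items":{"type":"number"},"minItems":1,"maxItems":8},"y":{"type":"array","items":{"type":"number"},"minItems":1,"maxItems":8},"z":{"type":"array","items":{"type":"number"},"minItems":1,"maxItems":8},"ax":{"type":"array","items":{"type":"number"},"minItems":1,"maxItems":8},"ay":{"type":"array","items":{"type":"number"},"minItems":1,"maxItems":8},"az":{"type":"array","items":{"type":"number"},"minItems":1,"maxItems":8},"jaw":{"type":"array","items":{"type":"number"},"minItems":1,"maxItems":8}},"additionalProperties":false,"required":["x","y","z","ax","ay","az","jaw"]},"only":{"type":"string"},"quiet":{"type":"boolean"},"lines":{"type":"string"}},"required":["steps"],"additionalProperties":false}. steps is an object with one list for each field, all of the same length, 1 to 8, a row being the entries at one place: x, y, z (the shift in shares of 1 m (1.0 is 1 m)), ax, ay, az (a rotation vector in shares of 120 degrees (1.0 is 120 degrees)), jaw (the finger opening in m); each row is the pose to reach, as a shift and turn from the pose commanded when the call began, along the tool's axes at that moment; what a row does not reach only later rows make up. A row lasts 1/10 s, in which the tool goes at most 0.05 m and 0.15 rad, less where a joint would pass 70% of its speed; a pose out of reach is approached as far as the arm can. The fingers move at their own pace and stop on an object; the grip force is fixed at half the most. Time passes only in rows, so rows that do not move let the fingers close. The tool returns the time, the measured TCP pose, the force, the opening and the grip force at its end. only (a regular expression) keeps the lines of the reply that match it, lines (a string "A,B") keeps lines A to B, and quiet returns only ok. Input that does not fit is refused with a message, and nothing moves.
- readout.get_obs(): the state, without advancing time (a new reading comes with each control period).
- cams.grab_frame(name): name is "scene" or "side" or "wrist"; returns (picture, depth): 400x640x3 uint8, red, green, blue; 400x640 float32, m along the optical axis (not along the pixel's ray), 0 where there is no reading.
- cams.get_calibration(name): a dict with "camera_matrix" (3x3 intrinsics, pixels), "view" (4x4, takes a point from world to camera coordinates). Camera axes: x right, y up, looking along -z (the intrinsics and any distortion apply to the point x, -y, -z); pixel columns grow to the right and rows downward; lengths in m; the calibration is good to about 2 mm. The wrist camera is an equidistant fisheye: a pixel r from the principal point sees the ray r / f radians off the axis. A picture is of the moment at which its call begins: read the wrist's pose just before it. get_calibration takes no time and is no camera call; for the wrist camera it gives the pose at the moment of the call.
- workorder.hand_in(): hands the job in; it is judged then, once.
Trained networks look in the newest picture that a camera, given by its name, has taken for a name from the list of things; names that differ only in an ending like _2 or _b are one class to them, and where a whole thing is asked for, a point or a joint stands for the part that bears it (a point fixed in the world has none). Each returns a list of dicts, best first, with "p" (0 to 1); they miss things now and then, are a little off and sometimes report something else, mostly with a low value. They report only what shows in the picture. A call takes as long as a camera call. They do not tell look-alikes from the thing itself.
- masks_of(camera, query): "region" (400x640 bool, what is visible of it) and "rect" ([left, top, right, bottom] in pixels, round what is visible of it).
- landmark_of(camera, query): "uv" ([column, row] in pixels: a listed point, or the origin of a listed thing).
The state is a dict: "time_s": time; "q": joint angles; "qvel": joint speeds; "joint_efforts": joint torques, N m; "eef_pos": TCP position; "eef_rot": TCP orientation; "force": force on the tool from outside, world axes, zero at the start; "torque": the same for the moment, N m; "grip_width": finger opening in m; "finger_force": force on a finger pad.
Only numpy, scipy, OpenCV 4.12 (cv2) and the standard library are available. Lean on these libraries where they do the work, as an engineer would, in place of code of your own. Each camera call takes 0.05 s, during which the arm holds its last target. There are 200 camera calls.

### The job

The brass paperweight at the back of the dark desk tray is blocked by the porcelain vase and the empty brush pot: first move these two to stand upright on the grey felt mat, and only then take the paperweight and lay it straight and centred in the blank band along the far edge (the edge away from the robot) of the sheet on the painting board, opposite the one already lying along its near edge. Then put the vase and the brush pot back upright, each exactly on the round spot of the tray where it stood at the start. Set the porcelain down gently, never tip it over, and do not disturb the other paperweight, the ink stick, the ink bottle or the ink dish.

Things in the scene. Friction and masses are not known exactly. Their poses are not given: they have to be found in the camera images.
- vase: Loose porcelain bud vase, round, white with a broad blue band, 140 high, about 0.3 kg. Foot 44 in diameter, belly 60 in diameter (25 to 70 above its underside), then narrowing to a straight neck 36 in diameter from 95 up to the top at 140. Origin: centre of its underside; z is its axis. Starts on one of the tray's two cork spots. Sizes in mm.
- pot: Loose empty brush pot, a straight open porcelain cylinder 56 in outer diameter and 95 high, wall 4, white with narrow blue strokes, about 0.25 kg. Origin: centre of its underside; z is its axis. Starts on the tray's other cork spot. Sizes in mm.
- weight: Loose solid brass paperweight, a bar 26 (its x) by 120 (its y) by 20 high (z), about 0.45 kg. Starts lying on the tray floor behind the vase and the pot, lengthwise along the tray's y, about 9 mm of space from them. Origin: centre of its underside. Sizes in mm.
- tray: Fixed dark wooden desk tray, 170 (x) by 290 (y); floor 8 above the table, rim 6 wide rising to 16 above the table. Two flat cork spots 70 in diameter at x = -45, y = +55 and -55 in its frame (the robot's side), on which vase and pot start centred. Origin: centre of its underside; x points away from the robot, within 0.2 rad. Sizes in mm.
- board: Fixed light wood painting board, 200 (x) by 180 (y), 8 thick, a white sheet flat on it, left or right of the robot. Thin dark lines cross the sheet at x = +52 and -52; outside each lies a blank band. The target is the far band, centre x = +75, y = 0, surface z = 8. Origin: centre of the underside; x points away from the robot (within 0.2 rad), y along the bands. Sizes in mm.
- mat: Fixed grey felt mat, 200 (x) by 140 (y), 4 thick, left or right of the robot: the side area for vase and pot, with room for both one behind the other along x (for instance at x = +50 and -50). Origin: centre of its underside; x points away from the robot, within 0.2 rad. Sizes in mm.
- weight2: Bystander: the second, identical brass paperweight, lying on the board in the near band (x about -75 in the board's frame). Leave it there. Origin: centre of its underside. Sizes in mm.
- inkstick: Bystander: loose black ink stick 80 by 20 by 11 high, lying on the tray floor near its +y end. Origin: centre of its underside. Sizes in mm.
- inkbottle: Bystander: loose black ink bottle with a red cap, 40 in diameter, 75 high, on the table between robot and tray. Origin: centre of its underside. Sizes in mm.
- inkdish: Bystander: loose white ink dish, 90 in diameter at the rim, 30 high, on the table between robot and tray. Origin: centre of its underside. Sizes in mm.
Not all that is in view belongs to the job. What is shaped like the weight but white is not meant.

How it is judged:
By the outcome, as a careful person would: the job done as asked, in the order asked, and still so for the second after the job is handed in, with the robot touching nothing.
It also fails if it takes over 128 s, if anything falls off the work surface, if the arm or the gripper's body presses on something with over 40 N, if the wrist force passes 120 N, or if a joint passes its speed limit or range.

## Working session

There is one attempt and no reset: what is moved stays moved. The work goes in short steps, Python scripts to look and compute and a tool call to move; the robot and the scene stay as the last step left them, time stands still between calls to the robot, and variables do not carry over. Pictures are saved under pics/ and viewed, at most 14 in all, crops included, and the job is handed in when it is done.

```bash
ls; mkdir -p pics
```

Run:
```python
from plant import readout,cams,workorder,masks_of,landmark_of
import cv2,numpy as np
print(readout.get_obs())
for n in("scene","side","wrist"):
    im,d=cams.grab_frame(n);cv2.imwrite(f"pics/{n}0.png",im[:,:,::-1]);np.save(f"pics/{n}0.npy",d)
    c=cams.get_calibration(n);print(n,{k:np.round(v,3).tolist() if not isinstance(v,str) else v for k,v in c.items()}, (d>0).mean())
```

```text
pics
{'time_s': 0.0, 'q': array([-2.38763546e-03,  3.53622844e-01,  1.63416896e+00, -1.21282593e-05,
        1.15521478e+00, -2.36822600e-03]), 'qvel': array([-0.00232464, -0.00040104, -0.00077593,  0.00072621, -0.00012596,
        0.00051496]), 'joint_efforts': array([-2.03471049e-03, -6.05236173e+01, -3.42063046e+01, -2.62302356e-04,
        9.48130677e-03,  3.61521288e-06]), 'eef_pos': array([6.24499575e-01, 5.12152692e-06, 2.30562596e-01]), 'eef_rot': array([ 7.07111733e-01,  7.07101476e-01, -5.02639828e-04, -4.97173746e-04]), 'force': array([ 0.63758923, -0.4193274 , -0.08731123]), 'torque': array([ 0.0542812 , -0.00524163, -0.07168143]), 'finger_force': 0.0, 'grip_width': 0.0851856851253219}
scene {'camera_matrix': [[411.991, 0.0, 320.395], [0.0, 411.991, 196.344], [0.0, 0.0, 1.0]], 'view': [[-0.57, 0.821, -0.019, 0.26], [-0.622, -0.416, 0.664, 0.257], [0.537, 0.39, 0.748, -1.148], [0.0, 0.0, 0.0, 1.0]]} 0.9961015625
side {'camera_matrix': [[472.638, 0.0, 316.102], [0.0, 472.638, 202.112], [0.0, 0.0, 1.0]], 'view': [[1.0, -0.006, 0.021, -0.458], [-0.015, 0.536, 0.844, -0.027], [-0.016, -0.844, 0.536, -1.122], [0.0, 0.0, 0.0, 1.0]]} 0.995828125
wrist {'camera_matrix': [[309.707, 0.0, 316.786], [0.0, 309.707, 198.577], [0.0, 0.0, 1.0]], 'view': [[1.0, 0.0, -0.0, -0.625], [-0.0, 0.953, -0.303, 0.04], [0.0, 0.303, 0.953, -0.378], [0.0, 0.0, 0.0, 1.0]]} 0.99587890625
```

View pictures.

View pics/scene0.png

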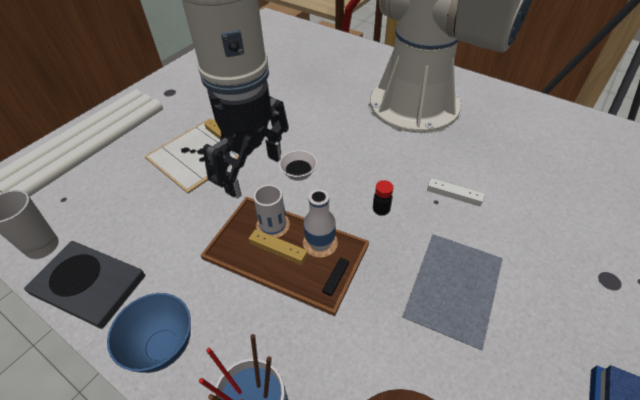

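View pics/side0.png

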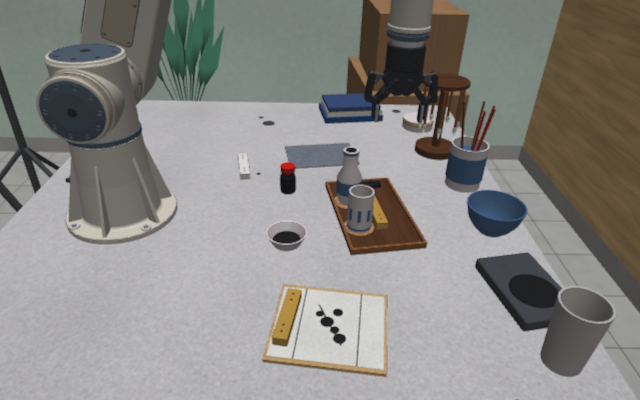

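View pics/wrist0.png

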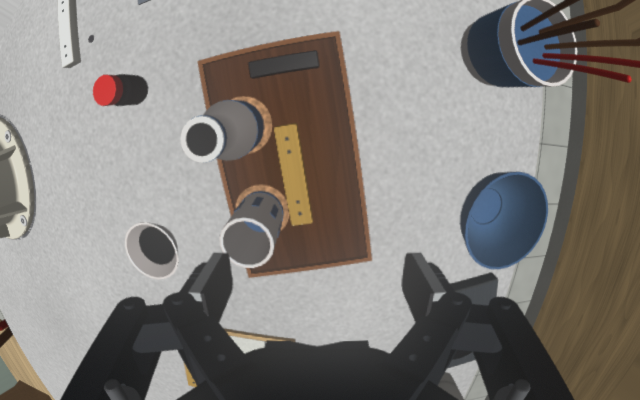

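Scene: candidates for "weight" are the brass bar in the tray (277,246), the brass bar on the board (213,130) = weight2, and the white bar on the table (456,190) = decoy; I choose the one in the tray. Side: tray bar (378,213), weight2 (287,318), white bar (244,165), board centre (328,328), mat (320,155). Wrist: vase top (204,139), pot top (247,243), bar (293,175), ink stick (284,64).

Create h.py:
```python
from plant import readout,cams,workorder,masks_of,landmark_of
import cv2,numpy as np
from scipy.spatial.transform import Rotation as R
from scipy.optimize import least_squares
def rays(n,uv,c):
    K=np.array(c["camera_matrix"]);uv=np.asarray(uv,float)
    a=(uv-K[:2,2])/K[0,0]
    if n!="wrist": return np.c_[a,np.ones(len(a))]
    r=np.linalg.norm(a,axis=1)+1e-12
    return np.c_[a*(np.tan(r)/r)[:,None],np.ones(len(a))]   # z=1
def world(n,uv,d,c):
    p=rays(n,uv,c)*np.asarray(d)[:,None]*[1,-1,-1]
    V=np.array(c["view"]);return (p-V[:3,3])@V[:3,:3]
def onplane(n,uv,z,c):
    V=np.array(c["view"]);o=-V[:3,3]@V[:3,:3];w=(rays(n,uv,c)*[1,-1,-1])@V[:3,:3]
    return o+w*((z-o[2])/w[:,2])[:,None]
def cloud(n,q,d,c,k=0):
    m=masks_of(n,q)
    if not m: return None,None
    m=m[k];rg=cv2.erode(m["region"].astype(np.uint8),np.ones((3,3)))>0
    rg&=d>0;v,u=np.nonzero(rg)
    return m,world(n,np.c_[u,v],d[v,u],c)
def circ(p,r=None):
    p=p[:,:2]
    if r is None: f=lambda s:np.hypot(*(p-s[:2]).T)-s[2];x0=[*p.mean(0),.03]
    else: f=lambda s:np.hypot(*(p-s[:2]).T)-r;x0=[*p.mean(0)]
    return least_squares(f,x0,loss="soft_l1",f_scale=.001).x
```

Create m0.py:
```python
from h import *
for n in("scene","side","wrist"):
    c=cams.get_calibration(n);im,d=cams.grab_frame(n)
    for q in"vase pot weight weight2 tray board mat inkstick inkbottle inkdish".split():
        ms=masks_of(n,q)
        for k,m in enumerate(ms[:3]):
            if m["p"]<.3: continue
            rg=cv2.erode(m["region"].astype(np.uint8),np.ones((3,3)))>0
            rg&=d>0;v,u=np.nonzero(rg)
            if len(u)<20: continue
            p=world(n,np.c_[u,v],d[v,u],c)
            np.save(f"pics/{n}_{q}_{k}.npy",p)
            z=np.percentile(p[:,2],[2,50,98]);md=np.median(p,0)
            s=""
            zt=p[:,2]; h=np.median(zt) if q in("tray","board","mat","weight","weight2") else z[2]
            t=p[abs(zt-h)<.004]
            if len(t)>10:
                b=cv2.minAreaRect(t[:,:2].astype(np.float32)*1000);s=np.round([*b[0],*b[1],b[2]],1)
            print(n,q,k,round(m["p"],2),np.array(m["rect"]).astype(int).tolist(),len(u),"z",np.round(z*1000,1),"med",np.round(md*1000,1),"rect",s)
```

```bash
python3 m0.py
```

```text
scene vase 0 0.64 [301, 186, 334, 248] 1274 z [ 34.2  92.4 149.6] med [551.4  66.   92.4] rect [537.8  56.   32.4  31.   42.2]
scene pot 0 0.66 [253, 185, 286, 237] 1146 z [ 18.2  71.9 103.1] med [563.  -43.2  71.9] rect [554.6 -52.2  53.8  50.1  41.4]
scene weight 0 0.8 [245, 231, 306, 259] 743 z [16.3 27.4 30. ] med [6.011e+02 4.000e-01 2.740e+01] rect [598.   -2.8  25.2 116.8   8.6]
scene weight 1 0.78 [427, 174, 484, 206] 638 z [ 4.4 18.8 22.1] med [264.3 227.7  18.8] rect [260.  226.4  25.  114.4  10.2]
scene weight 2 0.61 [204, 119, 225, 138] 116 z [18.2 27.4 30.2] med [ 408.9 -369.6   27.4] rect [ 403.6 -364.3   63.6   20.8   79.1]
scene weight2 0 0.8 [245, 231, 306, 259] 743 z [16.3 27.4 30. ] med [6.011e+02 4.000e-01 2.740e+01] rect [598.   -2.8  25.2 116.8   8.6]
scene weight2 1 0.78 [427, 174, 484, 206] 638 z [ 4.4 18.8 22.1] med [264.3 227.7  18.8] rect [260.  226.4  25.  114.4  10.2]
scene weight2 2 0.61 [204, 119, 225, 138] 116 z [18.2 27.4 30.2] med [ 408.9 -369.6   27.4] rect [ 403.6 -364.3   63.6   20.8   79.1]
scene tray 0 0.83 [201, 199, 370, 317] 7456 z [ 5.5  8.3
[... 3400 characters left out ...]
6.6 15. ] med [616.   20.6   6.6] rect [589.9   5.8 159.9 280.7   9.6]
wrist board 0 0.57 [223, 326, 294, 353] 551 z [2.  6.4 8.1] med [ 515.2 -276.4    6.4] rect [ 529.2 -288.6   42.   105.9   82.6]
wrist mat 0 0.61 [217, 188, 285, 268] 3168 z [ 17.3  71.2 101.9] med [555.  -57.   71.2] rect [555.2 -53.7  53.2  48.6  56.6]
wrist mat 1 0.52 [135, 0, 152, 4] 28 z [0.6 2.5 3.7] med [393.1 233.2   2.5] rect [393.1 232.8   4.8  17.8  75.9]
wrist inkstick 0 0.64 [248, 48, 317, 79] 1123 z [15.2 17.3 19. ] med [587.2 122.9  17.3] rect [586.2 123.1  79.1  20.    8.2]
wrist inkdish 0 0.59 [122, 221, 179, 278] 2215 z [ 7.1 11.2 28.6] med [ 385.8 -114.8   11.2] rect [ 392.8 -108.9   86.1   85.    63. ]
```

Run:
```python
from h import *
for n in("scene","side","wrist"):
    for q,z0,z1,r in(("vase",.108,.152,.018),("vase",.035,.075,.030),("pot",.03,.106,.028)):
        p=np.load(f"pics/{n}_{q}_0.npy");t=p[(p[:,2]>z0)&(p[:,2]<z1)]
        # outer surface: visible side; use for pots points on outside only
        V=np.array(cams.get_calibration(n)["view"]);o=(-V[:3,3]@V[:3,:3])[:2]
        if q=="pot" : t=t[t[:,2]<.09]; c=t[:,:2].mean(0)
        if len(t)<30: continue
        if q=="pot" : # reject inside wall: keep pts nearer to camera than centre est
            c0=np.array([.5545,-.0545]);dr=(o-c0)/np.linalg.norm(o-c0);t=t[(t[:,:2]-c0)@dr>.005]
        print(n,q,z0,len(t),np.round(circ(t,r)*1000,1), np.round(circ(t)*1000,1))
# board: contour on plane z=8 & lines; mat on plane 4; tray rim on plane 16
for n,q,z in(("side","board",.008),("scene","board",.008),("scene","mat",.004),("side","mat",.004),("scene","tray",.016),("side","tray",.016),("wrist","tray",.016)):
    c=cams.get_calibration(n);cams.grab_frame(n);m=masks_of(n,q)[0]
    cs,_=cv2.findContours(m["region"].astype(np.uint8),cv2.RETR_EXTERNAL,cv2.CHAIN_APPROX_NONE)
    cn=max(cs,key=cv2.contourArea)[:,0]
    w=onplane(n,cn,z,c)[:,:2]*1000
    h=cv2.convexHull(w.astype(np.float32));b=cv2.minAreaRect(h);print(n,q,np.round([*b[0],*b[1],b[2]],1))
im=cv2.imread("pics/wrist0.png")
cv2.imwrite("pics/c1.png",cv2.resize(im[100:290,170:380],None,fx=3,fy=3))
```

```text
scene vase 0.108 449 [535.6  54.3] [539.7  57.4  13.4]
scene vase 0.035 329 [536.   54.5] [535.8  54.3  30.2]
scene pot 0.03 492 [553.8 -54.2] [553.9 -54.1  27.9]
side vase 0.108 274 [536.9  55.8] [535.7  50.5  13.6]
side vase 0.035 175 [535.9  56. ] [535.5  54.6  28.6]
side pot 0.03 528 [555.  -52.8] [554.9 -53.4  27.5]
wrist vase 0.108 1958 [536.1  52.8] [540.3  53.9  13.5]
wrist vase 0.035 274 [589.7  70.6] [537.   52.9  29.6]
wrist pot 0.03 850 [554.6 -55.8] [554.8 -55.4  27.6]
side board [ 477.9 -352.4  189.8  199.2   82.5]
scene board [ 493.9 -347.8  187.8  174.1   82. ]
scene mat [473.4 316.9 204.4 142.4   9.1]
side mat [474.1 316.  198.4 145.2   9.2]
scene tray [593.1   9.4 175.8 292.5   9.8]
side tray [5.888e+02 1.000e-01 1.746e+02 3.098e+02 9.700e+00]
wrist tray [590.3   6.2 171.5 289.7   9.2]
```

View pics/c1.png

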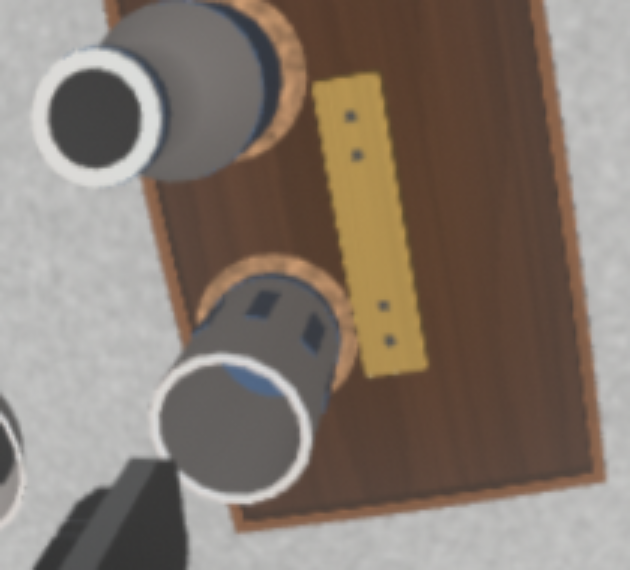

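Create go.py:
```python
import sys,numpy as np
from plant import readout
from scipy.spatial.transform import Rotation as R
# usage: go.py x y z yaw(tool y axis vs world x): tool-axes delta from the measured pose
x,y,z,yaw=map(float,sys.argv[1:5]);o=readout.get_obs()
A=R.from_quat(o["eef_rot"]);c,s=np.cos(yaw),np.sin(yaw)
T=R.from_matrix(np.array([[-s,c,0],[c,s,0],[0,0,-1]]).T)
print("pos",o["eef_pos"].round(4),"d",A.inv().apply(np.array([x,y,z])-o["eef_pos"]).round(4),"rv",(A.inv()*T).as_rotvec().round(4),"F",o["force"].round(1),"w",round(o["grip_width"],4),"t",o["time_s"])
```

```bash
python3 go.py .5362 .0540 .19 .167
```

```text
pos [0.625  0.     0.2313] d [ 0.054  -0.0888  0.0413] rv [-0.     0.    -0.167] F [-0.1 -0.5  0.2] w 0.0856 t 2.5
```

The manual's scale: turns go in shares of 120 degrees. Converting my numbers, -0.167 rad / 2.0944 = -0.0797.

Call:
{"api": "send_path", "payload": {"steps": {"x":[0.02,0.04,0.054,0.054,0.054],"y":[-0.03,-0.06,-0.0888,-0.0888,-0.0888],"z":[0.01,0.02,0.041,0.041,0.041],"ax":[0,0,0,0,0],"ay":[0,0,0,0,0],"az":[-0.0286,-0.0573,-0.0797,-0.0797,-0.0797],"jaw":[0.085,0.085,0.085,0.085,0.085]}}}

```text
time_s: 3.0
eef_pos: [0.5361, 0.0542, 0.1904]
eef_rot: [0.646, 0.764, -0.0, 0.0]
force: [1.4, -0.4, 0.3]
grip_width: 0.0851
finger_force: 0.0
```

Run:
```python
from h import *
c=cams.get_calibration("wrist");im,d=cams.grab_frame("wrist");cv2.imwrite("pics/w1.png",im[:,:,::-1])
for q in("vase","pot"):
    for m in masks_of("wrist",q)[:2]: print(q,m["p"],m["rect"])
```

```bash
python3 go.py .5362 .0540 .11 .167
```

```text
vase 0.58 [282.0, 151.8, 350.1, 254.5]
pot 0.59 [287.8, 247.5, 346.2, 335.4]
pos [0.5378 0.0537 0.1912] d [ 0.0006 -0.0017  0.0812] rv [ 0.0021  0.0003 -0.0008] F [-0.4 -0.8  0.6] w 0.0852 t 3.15
```

View pics/w1.png

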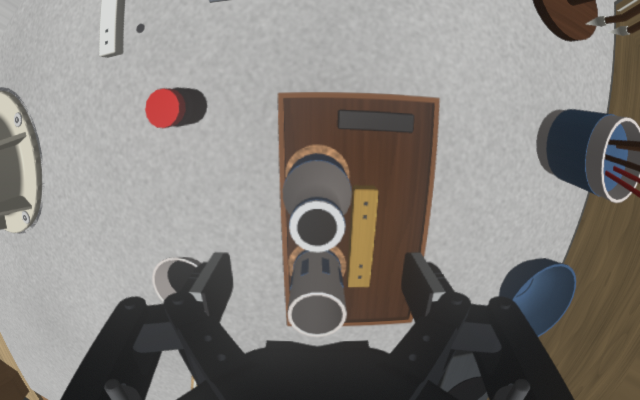

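The vase mouth (317,228) lies midway between the open fingers (~215 and ~420), and the tray's edges run square to the picture, so the yaw and position fit. Descending to the neck.

Call:
{"api": "send_path", "payload": {"steps": {"x":[0,0,0,0,0,0,0,0],"y":[0,0,0,0,0,0,0,0],"z":[0.03,0.055,0.072,0.08,0.08,0.08,0.08,0.08],"ax":[0,0,0,0,0,0,0,0],"ay":[0,0,0,0,0,0,0,0],"az":[0,0,0,0,0,0,0,0],"jaw":[0.085,0.085,0.085,0.085,0.06,0.045,0.038,0.034]}}}

```text
time_s: 3.95
eef_pos: [0.5369, 0.054, 0.1115]
eef_rot: [0.646, 0.764, 0.001, 0.001]
force: [-1.3, 0.5, 3.2]
grip_width: 0.0351
finger_force: 47.6
```

Call:
{"api": "send_path", "payload": {"steps": {"x":[0,0,0,0,0],"y":[0,0,0,0,0],"z":[0,0,0,0,0],"ax":[0,0,0,0,0],"ay":[0,0,0,0,0],"az":[0,0,0,0,0],"jaw":[0.025,0.02,0.02,0.02,0.02]}}}

```text
time_s: 4.45
eef_pos: [0.5369, 0.054, 0.1115]
eef_rot: [0.646, 0.764, 0.001, 0.001]
force: [-1.8, -0.5, 6.2]
grip_width: 0.0345
finger_force: 59.1
```

```bash
python3 go.py .5362 .0540 .11 .167
```

```text
pos [0.5369 0.054  0.1115] d [ 0.0001 -0.0007  0.0015] rv [0.0018 0.0002 0.0001] F [-1.8 -0.5  6.2] w 0.0345 t 4.45
```

Call:
{"api": "send_path", "payload": {"steps": {"x":[0,0,0,0,0,0],"y":[0,0,0,0,0,0],"z":[-0.008,-0.022,-0.042,-0.058,-0.065,-0.065],"ax":[0,0,0,0,0,0],"ay":[0,0,0,0,0,0],"az":[0,0,0,0,0,0],"jaw":[0.02,0.02,0.02,0.02,0.02,0.02]}}}

```text
time_s: 5.05
eef_pos: [0.537, 0.0541, 0.1768]
eef_rot: [0.646, 0.764, 0.001, 0.001]
force: [-0.5, -0.5, -3.2]
grip_width: 0.0347
finger_force: 60.1
```

```bash
python3 go.py .5287 .325 .1765 .167
```

```text
pos [0.537  0.0541 0.1768] d [0.2685 0.0369 0.0004] rv [0.0025 0.0002 0.    ] F [-0.5 -0.5 -3.2] w 0.0347 t 5.05
```

Call:
{"api": "send_path", "payload": {"steps": {"x":[0.01,0.035,0.075,0.12,0.165,0.21,0.245,0.262],"y":[0.001,0.005,0.01,0.017,0.023,0.029,0.034,0.036],"z":[0,0,0,0,0,0,0,0],"ax":[0,0,0,0,0,0,0,0],"ay":[0,0,0,0,0,0,0,0],"az":[0,0,0,0,0,0,0,0],"jaw":[0.02,0.02,0.02,0.02,0.02,0.02,0.02,0.02]}}}

```text
time_s: 5.85
eef_pos: [0.527, 0.3217, 0.1741]
eef_rot: [0.645, 0.764, -0.0, -0.001]
force: [1.1, -0.5, -2.3]
grip_width: 0.0346
finger_force: 60.1
```

Call:
{"api": "send_path", "payload": {"steps": {"x":[0.005,0.0065,0.0065,0.0065,0.0065,0.0065],"y":[0.001,0.001,0.001,0.001,0.001,0.001],"z":[0.01,0.025,0.042,0.054,0.06,0.06],"ax":[0,0,0,0,0,0],"ay":[0,0,0,0,0,0],"az":[0,0,0,0,0,0],"jaw":[0.02,0.02,0.02,0.02,0.02,0.02]}}}

```text
time_s: 6.45
eef_pos: [0.5276, 0.3236, 0.114]
eef_rot: [0.646, 0.763, -0.001, -0.0]
force: [-0.7, -0.6, -3.5]
grip_width: 0.0347
finger_force: 60.2
```

```bash
python3 go.py .5287 .325 .1075 .167
```

```text
pos [0.5276 0.3236 0.114 ] d [0.0012 0.0013 0.0064] rv [-0.0021  0.0009 -0.0011] F [-0.7 -0.6 -3.5] w 0.0347 t 6.45
```

Run:
```python
from h import *
for n in ("scene","side"):
    im,d=cams.grab_frame(n);c=cams.get_calibration(n);m,p=cloud(n,"vase",d,c)
    print(n,m["rect"],np.percentile(p[:,2],[1,50,98]).round(4),np.median(p,0).round(3))
    cv2.imwrite(f"pics/{n}2.png",im[:,:,::-1])
```

```text
scene [434.8, 259.2, 471.6, 321.6] [0.0297 0.0821 0.1274] [0.549 0.323 0.082]Traceback (most recent call last):
  File "<stdin>", line 4, in <module>
TypeError: 'NoneType' object is not subscriptable
```

Call:
{"api": "send_path", "payload": {"steps": {"x":[0,0,0,0],"y":[0,0,0,0],"z":[0.003,0.005,0.006,0.006],"ax":[0,0,0,0],"ay":[0,0,0,0],"az":[0,0,0,0],"jaw":[0.02,0.02,0.02,0.02]}}}

```text
time_s: 7.05
eef_pos: [0.5279, 0.3249, 0.1091]
eef_rot: [0.646, 0.764, -0.0, -0.0]
force: [0.8, 0.1, -2.8]
grip_width: 0.0346
finger_force: 60.2
```

Call:
{"api": "send_path", "payload": {"steps": {"x":[0,0],"y":[0,0],"z":[0.001,0.001],"ax":[0,0],"ay":[0,0],"az":[0,0],"jaw":[0.02,0.02]}}}

```text
time_s: 7.25
eef_pos: [0.528, 0.3249, 0.1082]
eef_rot: [0.646, 0.764, -0.0, -0.0]
force: [0.7, 1.0, -2.6]
grip_width: 0.0349
finger_force: 60.2
```

Call:
{"api": "send_path", "payload": {"steps": {"x":[0,0],"y":[0,0],"z":[0.001,0.001],"ax":[0,0],"ay":[0,0],"az":[0,0],"jaw":[0.02,0.02]}}}

```text
time_s: 7.45
eef_pos: [0.5282, 0.325, 0.1076]
eef_rot: [0.646, 0.764, 0.0, 0.0]
force: [-0.4, -0.6, 1.3]
grip_width: 0.0349
finger_force: 60.6
```

Call:
{"api": "send_path", "payload": {"steps": {"x":[0,0,0,0,0,0,0,0],"y":[0,0,0,0,0,0,0,0],"z":[0,0,0,0,-0.015,-0.04,-0.07,-0.08],"ax":[0,0,0,0,0,0,0,0],"ay":[0,0,0,0,0,0,0,0],"az":[0,0,0,0,0,0,0,0],"jaw":[0.04,0.05,0.07,0.07,0.08,0.085,0.085,0.085]}}}

```text
time_s: 8.25
eef_pos: [0.5296, 0.3259, 0.1914]
eef_rot: [0.646, 0.764, 0.002, 0.001]
force: [0.1, -0.4, 1.0]
grip_width: 0.0852
finger_force: 0.0
```

Run:
```python
from h import *
im,d=cams.grab_frame("scene");c=cams.get_calibration("scene");m,p=cloud("scene","vase",d,c)
t=p[(p[:,2]>.03)&(p[:,2]<.07)]
print(m["p"],np.percentile(p[:,2],[1,50,98]).round(4),circ(t,.03).round(4))
```

```bash
python3 go.py .5544 -.0545 .16 .167
```

```text
0.68 [0.0263 0.0857 0.1449] [0.527  0.3254]
pos [0.5291 0.3256 0.1897] d [-0.379  -0.0384  0.029 ] rv [ 0.0037 -0.0015  0.    ] F [-0.1  0.   0. ] w 0.0849 t 8.35
```

Call:
{"api": "send_path", "payload": {"steps": {"x":[-0.03,-0.075,-0.12,-0.165,-0.21,-0.255,-0.3,-0.345],"y":[-0.003,-0.007,-0.012,-0.017,-0.021,-0.026,-0.03,-0.035],"z":[0,0,0,0,0,0.005,0.01,0.02],"ax":[0,0,0,0,0,0,0,0],"ay":[0,0,0,0,0,0,0,0],"az":[0,0,0,0,0,0,0,0],"jaw":[0.085,0.085,0.085,0.085,0.085,0.085,0.085,0.085]}}}

```text
time_s: 9.15
eef_pos: [0.5505, -0.0229, 0.1665]
eef_rot: [0.646, 0.764, -0.0, -0.0]
force: [-0.3, 0.6, -0.5]
grip_width: 0.0852
finger_force: 0.0
```

Call:
{"api": "send_path", "payload": {"steps": {"x":[-0.025,-0.034,-0.034,-0.034],"y":[-0.003,-0.0034,-0.0034,-0.0034],"z":[0.005,0.009,0.009,0.009],"ax":[0,0,0,0],"ay":[0,0,0,0],"az":[0,0,0,0],"jaw":[0.085,0.085,0.085,0.085]}}}

```text
time_s: 9.55
eef_pos: [0.5529, -0.0543, 0.1578]
eef_rot: [0.646, 0.764, -0.0, -0.001]
force: [1.3, 0.6, 0.2]
grip_width: 0.0851
finger_force: 0.0
```

```bash
python3 go.py .5544 -.0545 .066 .167
```

```text
pos [ 0.5529 -0.0543  0.1578] d [-0.0005  0.0015  0.0918] rv [-0.0009 -0.0006 -0.    ] F [1.3 0.6 0.2] w 0.0851 t 9.55
```

Call:
{"api": "send_path", "payload": {"steps": {"x":[0,0,0,0,0,0,0,0],"y":[0.001,0.001,0.001,0.001,0.001,0.001,0.001,0.001],"z":[0.03,0.06,0.08,0.09,0.09,0.09,0.09,0.09],"ax":[0,0,0,0,0,0,0,0],"ay":[0,0,0,0,0,0,0,0],"az":[0,0,0,0,0,0,0,0],"jaw":[0.085,0.085,0.085,0.085,0.07,0.06,0.056,0.05]}}}

```text
time_s: 10.35
eef_pos: [0.5549, -0.055, 0.0697]
eef_rot: [0.646, 0.764, 0.001, 0.001]
force: [-1.4, 1.4, 5.3]
grip_width: 0.0534
finger_force: 63.1
```

Call:
{"api": "send_path", "payload": {"steps": {"x":[0,0,0,0],"y":[0,0,0,0],"z":[0,0,0,0],"ax":[0,0,0,0],"ay":[0,0,0,0],"az":[0,0,0,0],"jaw":[0.04,0.04,0.04,0.04]}}}

```text
time_s: 10.75
eef_pos: [0.5549, -0.055, 0.0697]
eef_rot: [0.646, 0.764, 0.001, 0.001]
force: [-1.8, 1.0, 5.0]
grip_width: 0.0531
finger_force: 63.2
```

```bash
python3 go.py .5544 -.0545 .066 .167
```

```text
pos [ 0.5549 -0.055   0.0697] d [ 0.0005 -0.0004  0.0037] rv [ 0.0018  0.0002 -0.0002] F [-1.8  1.   5. ] w 0.0531 t 10.75
```

Call:
{"api": "send_path", "payload": {"steps": {"x":[0,0,0,0,0,0],"y":[0,0,0,0,0,0],"z":[-0.008,-0.025,-0.048,-0.068,-0.08,-0.08],"ax":[0,0,0,0,0,0],"ay":[0,0,0,0,0,0],"az":[0,0,0,0,0,0],"jaw":[0.04,0.04,0.04,0.04,0.04,0.04]}}}

```text
time_s: 11.35
eef_pos: [0.5554, -0.0552, 0.1504]
eef_rot: [0.646, 0.764, 0.001, 0.001]
force: [-0.2, -0.2, -3.7]
grip_width: 0.0537
finger_force: 63.9
```

```bash
python3 go.py .4185 .307 .1497 .167
```

```text
pos [ 0.5554 -0.0552  0.1504] d [ 0.3799 -0.0748  0.    ] rv [ 0.0035  0.001  -0.0001] F [-0.2 -0.2 -3.7] w 0.0537 t 11.35
```

Call:
{"api": "send_path", "payload": {"steps": {"x":[0.012,0.04,0.08,0.125,0.17,0.215,0.255,0.295],"y":[-0.003,-0.008,-0.016,-0.025,-0.034,-0.043,-0.051,-0.059],"z":[0,0,0,0,0,0,0,0],"ax":[0,0,0,0,0,0,0,0],"ay":[0,0,0,0,0,0,0,0],"az":[0,0,0,0,0,0,0,0],"jaw":[0.04,0.04,0.04,0.04,0.04,0.04,0.04,0.04]}}}

```text
time_s: 12.15
eef_pos: [0.4446, 0.2276, 0.1471]
eef_rot: [0.646, 0.764, -0.001, -0.001]
force: [0.5, 0.3, -2.2]
grip_width: 0.0537
finger_force: 63.9
```

Call:
{"api": "send_path", "payload": {"steps": {"x":[0.035,0.06,0.077,0.084,0.084,0.084,0.084,0.084],"y":[-0.007,-0.012,-0.0145,-0.0158,-0.0158,-0.0158,-0.0158,-0.0158],"z":[0,0,0.01,0.03,0.055,0.072,0.076,0.076],"ax":[0,0,0,0,0,0,0,0],"ay":[0,0,0,0,0,0,0,0],"az":[0,0,0,0,0,0,0,0],"jaw":[0.04,0.04,0.04,0.04,0.04,0.04,0.04,0.04]}}}

```text
time_s: 12.95
eef_pos: [0.4161, 0.3059, 0.0712]
eef_rot: [0.646, 0.764, -0.001, -0.0]
force: [-0.5, -0.5, -2.9]
grip_width: 0.0537
finger_force: 63.8
```

```bash
python3 go.py .4185 .307 .0657 .167
```

```text
pos [0.4161 0.3059 0.0712] d [0.0007 0.0025 0.0055] rv [-0.0026  0.0012  0.0002] F [-0.5 -0.5 -2.9] w 0.0537 t 12.95
```

Call:
{"api": "send_path", "payload": {"steps": {"x":[0,0,0],"y":[0,0,0],"z":[0.002,0.004,0.004],"ax":[0,0,0],"ay":[0,0,0],"az":[0,0,0],"jaw":[0.04,0.04,0.04]}}}

```text
time_s: 13.25
eef_pos: [0.4177, 0.3064, 0.0687]
eef_rot: [0.646, 0.764, 0.0, 0.0]
force: [-0.7, 0.1, -3.0]
grip_width: 0.054
finger_force: 63.8
```

Call:
{"api": "send_path", "payload": {"steps": {"x":[0,0],"y":[0,0],"z":[0.001,0.001],"ax":[0,0],"ay":[0,0],"az":[0,0],"jaw":[0.04,0.04]}}}

```text
time_s: 13.45
eef_pos: [0.4175, 0.3063, 0.0675]
eef_rot: [0.646, 0.764, 0.0, 0.0]
force: [0.1, -0.5, -2.9]
grip_width: 0.0536
finger_force: 63.8
```

Call:
{"api": "send_path", "payload": {"steps": {"x":[0,0],"y":[0,0],"z":[0.001,0.001],"ax":[0,0],"ay":[0,0],"az":[0,0],"jaw":[0.04,0.04]}}}

```text
time_s: 13.65
eef_pos: [0.4174, 0.3062, 0.0662]
eef_rot: [0.646, 0.764, -0.0, -0.0]
force: [-0.2, 0.9, -2.9]
grip_width: 0.0536
finger_force: 63.8
```

Call:
{"api": "send_path", "payload": {"steps": {"x":[0,0],"y":[0,0],"z":[0.001,0.001],"ax":[0,0],"ay":[0,0],"az":[0,0],"jaw":[0.04,0.04]}}}

```text
time_s: 13.85
eef_pos: [0.4175, 0.3064, 0.0658]
eef_rot: [0.646, 0.764, 0.0, -0.0]
force: [-2.0, -1.4, 5.5]
grip_width: 0.0538
finger_force: 64.7
```

Call:
{"api": "send_path", "payload": {"steps": {"x":[0,0],"y":[0,0],"z":[0.0005,0.0005],"ax":[0,0],"ay":[0,0],"az":[0,0],"jaw":[0.04,0.04]}}}

```text
time_s: 14.05
eef_pos: [0.4175, 0.3064, 0.0657]
eef_rot: [0.646, 0.764, 0.0, -0.0]
force: [-3.9, -1.5, 12.0]
grip_width: 0.0537
finger_force: 65.7
```

Call:
{"api": "send_path", "payload": {"steps": {"x":[0,0,0,0,0,0,0,0],"y":[0,0,0,0,0,0,0,0],"z":[-0.001,-0.001,-0.001,-0.001,-0.02,-0.055,-0.095,-0.115],"ax":[0,0,0,0,0,0,0,0],"ay":[0,0,0,0,0,0,0,0],"az":[0,0,0,0,0,0,0,0],"jaw":[0.058,0.068,0.075,0.078,0.08,0.085,0.085,0.085]}}}

```text
time_s: 14.85
eef_pos: [0.4184, 0.307, 0.1827]
eef_rot: [0.646, 0.764, 0.002, 0.0]
force: [-0.3, 1.1, -0.9]
grip_width: 0.0847
finger_force: 0.0
```

Run:
```python
from h import *
im,d=cams.grab_frame("scene");c=cams.get_calibration("scene");cv2.imwrite("pics/s3.png",im[:,:,::-1])
for q,r in(("vase",.03),("pot",.028)):
    m,p=cloud("scene",q,d,c);t=p[(p[:,2]>.03)&(p[:,2]<.065)];V=np.array(c["view"]);o=(-V[:3,3]@V[:3,:3])[:2]
    c0=t[:,:2].mean(0)
    print(q,m["p"],np.percentile(p[:,2],[1,50,98]).round(4),circ(t,r).round(4),circ(t).round(4))
```

```bash
python3 go.py .598 -.0045 .15 .167
```

```text
vase 0.78 [0.0274 0.0899 0.1455] [0.527  0.3255] [0.5268 0.3255 0.0302]
pot 0.66 [0.0151 0.0754 0.0992] [0.4188 0.3095] [0.4186 0.3073 0.0261]
pos [0.4181 0.3068 0.1809] d [-0.3369  0.1255  0.0308] rv [ 0.0026 -0.0013 -0.    ] F [-0.2 -0.9 -0.3] w 0.0848 t 15.0
```

View pics/s3.png

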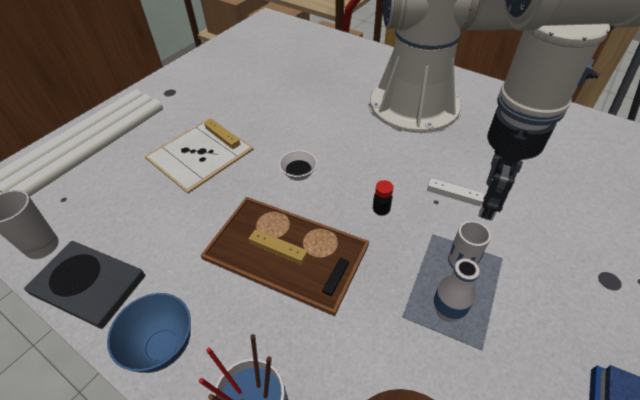

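Both stand upright on the mat (vase 458,290; pot 472,243); the weight (278,246) is now free and the cork spots show at (273,225) and (320,242).

Call:
{"api": "send_path", "payload": {"steps": {"x":[-0.03,-0.075,-0.12,-0.165,-0.21,-0.255,-0.3,-0.3369],"y":[0.011,0.028,0.045,0.061,0.078,0.095,0.112,0.1255],"z":[0,0,0,0,0,0,0,0],"ax":[0,0,0,0,0,0,0,0],"ay":[0,0,0,0,0,0,0,0],"az":[0,0,0,0,0,0,0,0],"jaw":[0.085,0.085,0.085,0.085,0.085,0.085,0.085,0.085]}}}

```text
time_s: 15.8
eef_pos: [0.5972, -0.0075, 0.1778]
eef_rot: [0.646, 0.763, -0.001, -0.001]
force: [0.9, 0.8, -0.2]
grip_width: 0.0851
finger_force: 0.0
```

Call:
{"api": "send_path", "payload": {"steps": {"x":[0,0,0],"y":[0,0,0],"z":[0,0,0],"ax":[0,0,0],"ay":[0,0,0],"az":[0,0,0],"jaw":[0.085,0.085,0.085]}}}

```text
time_s: 16.1
eef_pos: [0.596, -0.0045, 0.1784]
eef_rot: [0.646, 0.764, -0.001, -0.001]
force: [-1.3, -0.6, 1.0]
grip_width: 0.0852
finger_force: 0.0
```

Create m1.py:
```python
from h import *
for n in("scene","side","wrist"):
    c=cams.get_calibration(n);im,d=cams.grab_frame(n)
    if n=="wrist": cv2.imwrite("pics/w4.png",im[:,:,::-1])
    for k,m in enumerate(masks_of(n,"weight")[:3]):
        rg=cv2.erode(m["region"].astype(np.uint8),np.ones((3,3)))>0;rg&=d>0;v,u=np.nonzero(rg)
        p=world(n,np.c_[u,v],d[v,u],c)
        t=p[abs(p[:,2]-np.percentile(p[:,2],90))<.004]
        b=cv2.minAreaRect(t[:,:2].astype(np.float32)*1000);print(n,"weight",k,m["p"],np.round([*b[0],*b[1],b[2]],1),np.percentile(p[:,2],90).round(4))
    # cork spots
    hsv=cv2.cvtColor(im,cv2.COLOR_RGB2HSV);v,u=np.nonzero(d>0);p=world(n,np.c_[u,v],d[v,u],c)
    lab=im.astype(float)
    for e in((.5362,.054),(.5544,-.0545)):
        s=(np.hypot(p[:,0]-e[0],p[:,1]-e[1])<.05)&(p[:,2]<.02)
        col=im[v[s],u[s]].astype(int);bright=col[:,1]>85
        q=p[s][bright];
        if len(q)>50:
            q=q[np.hypot(*(q[:,:2]-np.median(q[:,:2],0)).T)<.042]
            h=cv2.convexHull(q[:,:2].astype(np.float32)*1000);(cx,cy),r=cv2.minEnclosingCircle(h);print(n,"cork",len(q),np.round([cx,cy,r],1),np.round(q.mean(0)*1000,1))
```

```bash
python3 m1.py; python3 go.py .598 -.0045 .0105 .167
```

```text
scene weight 0 0.85 [ 408.3 -336.2  115.1   22.2   79.6] 0.0292
scene weight 1 0.7 [598.2  -3.6  24.8 118.6   8.6] 0.0292
scene weight 2 0.65 [259.3 225.5  27.4 117.2  10.8] 0.021
scene cork 798 [532.   53.5  38.8] [535.2  54.4   8.7]
scene cork 670 [550.8 -56.2  41.7] [551.1 -54.4   8.8]
side weight 0 0.82 [597.1  -7.4  26.4 119.7   9.5] 0.0302
side weight 1 0.66 [ 406.1 -343.7  117.8   24.6   79.2] 0.0299
side weight 2 0.53 [259.  219.7  19.2 112.5   7.4] 0.0223
side cork 370 [530.4  56.5  40.9] [533.1  55.4   9.2]
side cork 473 [548.9 -52.1  41. ] [551.  -53.1   9.1]
wrist weight 0 0.94 [597.5  -6.   25.5 119.8   7.9] 0.0274
wrist weight 1 0.91 [ 408.5 -341.7  112.7   22.    79.7] 0.0271
wrist cork 3955 [531.5  52.   40.3] [534.3  52.6   7.4]
wrist cork 3224 [549.7 -55.3  40.7] [552.5 -55.    7.5]
pos [ 0.597  -0.0043  0.1799] d [-0.0003  0.0009  0.1694] rv [ 0.0001 -0.      0.0011] F [-0.2  0.1  0.1] w 0.0851 t 16.4
```

Call:
{"api": "send_path", "payload": {"steps": {"x":[-0.001,-0.001,-0.001,-0.001,-0.001,-0.001,-0.001,-0.001],"y":[0.0007,0.0007,0.0007,0.0007,0.0007,0.0007,0.0007,0.0007],"z":[0.03,0.07,0.11,0.14,0.158,0.164,0.164,0.164],"ax":[0,0,0,0,0,0,0,0],"ay":[0,0,0,0,0,0,0,0],"az":[0,0,0,0,0,0,0,0],"jaw":[0.085,0.085,0.085,0.08,0.07,0.06,0.05,0.045]}}}

```text
time_s: 17.2
eef_pos: [0.5988, -0.0058, 0.0168]
eef_rot: [0.646, 0.764, 0.0, 0.001]
force: [0.6, -0.6, 0.3]
grip_width: 0.0452
finger_force: 0.0
```

Call:
{"api": "send_path", "payload": {"steps": {"x":[0,0,0],"y":[0,0,0],"z":[0,0,0],"ax":[0,0,0],"ay":[0,0,0],"az":[0,0,0],"jaw":[0.04,0.04,0.04]}}}

```text
time_s: 17.5
eef_pos: [0.5985, -0.006, 0.0166]
eef_rot: [0.646, 0.764, 0.0, 0.0]
force: [-0.1, 0.1, 0.2]
grip_width: 0.04
finger_force: 0.0
```

```bash
python3 go.py .598 -.0055 .012 .15
```

```text
pos [ 0.5985 -0.006   0.0166] d [ 0.0006 -0.0004  0.0046] rv [0.0012 0.0002 0.017 ] F [-0.1  0.1  0.2] w 0.04 t 17.5
```

To row units: 0.01 rad / 2.0944 = 0.0048.

Call:
{"api": "send_path", "payload": {"steps": {"x":[0,0,0,0,0,0,0,0],"y":[-0.0004,-0.0004,-0.0004,-0.0004,-0.0004,-0.0004,-0.0004,-0.0004],"z":[0.003,0.0045,0.0045,0.0045,0.0045,0.0045,0.0045,0.0045],"ax":[0,0,0,0,0,0,0,0],"ay":[0,0,0,0,0,0,0,0],"az":[0.0048,0.0048,0.0048,0.0048,0.0048,0.0048,0.0048,0.0048],"jaw":[0.038,0.035,0.03,0.025,0.01,0.01,0.01,0.01]}}}

```text
time_s: 18.3
eef_pos: [0.5974, -0.006, 0.0113]
eef_rot: [0.649, 0.76, -0.0, -0.0]
force: [-2.0, -0.3, 2.2]
grip_width: 0.0245
finger_force: 59.9
```

```bash
python3 go.py .598 -.0055 .012 .15
```

```text
pos [ 0.5974 -0.006   0.0113] d [ 0.0005  0.0006 -0.0007] rv [-0.0004 -0.      0.0071] F [-2.  -0.3  2.2] w 0.0245 t 18.3
```

Call:
{"api": "send_path", "payload": {"steps": {"x":[0,0,0,0,0,0,0,0],"y":[0,0,0,0,0,0,0,0],"z":[-0.01,-0.03,-0.06,-0.1,-0.14,-0.17,-0.18,-0.18],"ax":[0,0,0,0,0,0,0,0],"ay":[0,0,0,0,0,0,0,0],"az":[0,0,0,0,0,0,0,0],"jaw":[0.01,0.01,0.01,0.01,0.01,0.01,0.01,0.01]}}}

```text
time_s: 19.1
eef_pos: [0.5983, -0.006, 0.1925]
eef_rot: [0.649, 0.76, 0.001, 0.001]
force: [-0.1, 0.2, -6.0]
grip_width: 0.0246
finger_force: 59.8
```

```bash
python3 go.py .5 -.43 .19 -.15
```

```text
pos [ 0.5983 -0.006   0.1925] d [-0.4034 -0.1634  0.0022] rv [0.0026 0.     0.307 ] F [-0.1  0.2 -6. ] w 0.0246 t 19.1
```

To row units: 0.3 rad / 2.0944 = 0.1432.

Call:
{"api": "send_path", "payload": {"steps": {"x":[-0.02,-0.06,-0.1,-0.145,-0.19,-0.235,-0.28,-0.32],"y":[-0.01,-0.025,-0.04,-0.06,-0.075,-0.095,-0.115,-0.13],"z":[0,0,0,0,0,0,0,0],"ax":[0,0,0,0,0,0,0,0],"ay":[0,0,0,0,0,0,0,0],"az":[0.0143,0.0286,0.0477,0.0668,0.0859,0.105,0.1241,0.1432],"jaw":[0.01,0.01,0.01,0.01,0.01,0.01,0.01,0.01]}}}

```text
time_s: 19.9
eef_pos: [0.5169, -0.3438, 0.1884]
eef_rot: [0.757, 0.654, -0.001, -0.002]
force: [1.1, 0.2, -4.7]
grip_width: 0.0248
finger_force: 59.8
```

```bash
python3 go.py .5 -.43 .19 -.15
```

```text
pos [ 0.5169 -0.3438  0.1884] d [-0.0877 -0.0043 -0.0017] rv [-0.0038 -0.0016  0.0048] F [ 1.1  0.2 -4.7] w 0.0248 t 19.9
```

Call:
{"api": "send_path", "payload": {"steps": {"x":[-0.04,-0.075,-0.085,-0.085,-0.085,-0.085],"y":[-0.002,-0.003,-0.004,-0.004,-0.004,-0.004],"z":[0,0,0,0,0,0],"ax":[0,0,0,0,0,0],"ay":[0,0,0,0,0,0],"az":[0,0,0,0,0,0],"jaw":[0.01,0.01,0.01,0.01,0.01,0.01]}}}

```text
time_s: 20.5
eef_pos: [0.5033, -0.4243, 0.1905]
eef_rot: [0.755, 0.655, 0.0, -0.001]
force: [0.2, 1.3, -5.3]
grip_width: 0.0246
finger_force: 59.8
```

Create m2.py:
```python
from h import *
import sys
for n in("scene","side","wrist"):
    c=cams.get_calibration(n);im,d=cams.grab_frame(n);cv2.imwrite(f"pics/{n}{sys.argv[1]}.png",im[:,:,::-1]);np.save(f"pics/{n}{sys.argv[1]}.npy",d);np.save(f"pics/{n}{sys.argv[1]}_v.npy",np.array(c["view"]))
    v,u=np.nonzero(d>0);p=world(n,np.c_[u,v],d[v,u],c);
    for m in masks_of(n,"board")[:1]:
        v,u=np.nonzero(m["region"]&(d>0));p=world(n,np.c_[u,v],d[v,u],c);h=np.median(p[:,2]);t=p[abs(p[:,2]-h)<.004]
        b=cv2.minAreaRect(t[:,:2].astype(np.float32)*1000);print(n,m["p"],h.round(4),np.array(m["rect"]).astype(int),np.round([*b[0],*b[1],b[2]],1))
```

```bash
python3 m2.py 5; python3 go.py .5 -.43 .19 -.15
```

```text
scene 0.65 0.0084 [148 121 248 194] [ 479.4 -350.6  184.7  201.7   81.8]
side 0.83 0.0089 [265 286 387 381] [ 478.5 -350.7  184.1  198.9   82.4]
wrist 0.7 0.0068 [192  27 379 195] [ 479.2 -352.9  180.4  200.7   82.5]
pos [ 0.5035 -0.4255  0.1915] d [-0.005  -0.0028  0.0015] rv [0.0002 0.0001 0.0078] F [ 0.8  0.  -4.2] w 0.0245 t 20.8
```

View pics/wrist5.png

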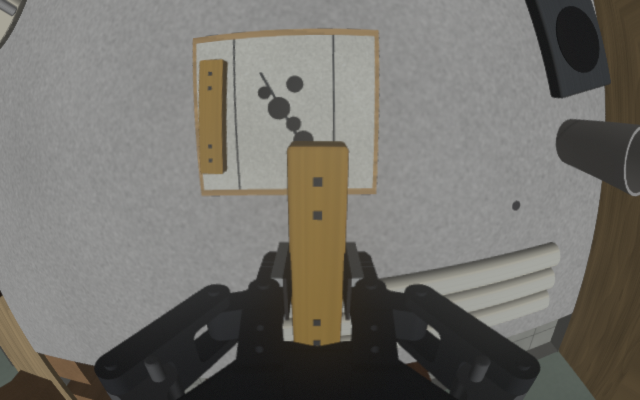

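The wrist view shows the board at (286,112), weight2 in the left (near) band (212,115), the line of the far band at column 334, and the weight held straight (317,245).

Run:
```python
from h import *
def load(n):
    c=cams.get_calibration(n);c=dict(c);c["view"]=np.load(f"pics/{n}5_v.npy");return c,cv2.imread(f"pics/{n}5.png"),np.load(f"pics/{n}5.npy")
c0=np.array([.479,-.3514]);y0=-.135;e=np.array([[np.cos(y0),np.sin(y0)],[-np.sin(y0),np.cos(y0)]])
for n,z in(("scene",.0084),("side",.0089),("wrist",.0068)):
    c,im,d=load(n);g=cv2.cvtColor(im,cv2.COLOR_BGR2GRAY)
    vv,uu=np.mgrid[0:400,0:640];uv=np.c_[uu.ravel(),vv.ravel()]
    p=onplane(n,uv,z,c);l=(p[:,:2]-c0)@e.T;h=np.zeros(len(uv));dd=d.ravel()
    pw=world(n,uv,dd,c);ok=(dd>0)&(abs(pw[:,2]-z)<.006)
    for x0 in(-.052,.052):
        s=ok&(abs(l[:,0]-x0)<.008)&(abs(l[:,1])<.075);L=l[s];w=g.ravel()[s].astype(float)
        med=np.median(w);wt=np.clip(med-20-w,0,None)
        for it in range(3):
            k=wt>0;A=np.polyfit(L[k,1],L[k,0],1,w=np.sqrt(wt[k]));wt=wt*(abs(L[:,0]-np.polyval(A,L[:,1]))<.004)
        print(n,x0,int((wt>0).sum()),"offset mm",round(A[1]*1000,2),"yaw",round(y0-np.arctan(A[0]),4))
    # board rect corrected: edges in local frame
    s=ok&(abs(l)<.13).all(1)
c,im,d=load("wrist")
v,u=np.mgrid[140:350,280:355];v=v.ravel();u=u.ravel();k=d[v,u]>0;v,u=v[k],u[k];p=world("wrist",np.c_[u,v],d[v,u],c)
im2=im[v,u].astype(int);br=(im2[:,2]-im2[:,0]>40)
q=p[br];h=np.median(q[:,2]);q=q[abs(q[:,2]-h)<.004]
b=cv2.minAreaRect(q[:,:2].astype(np.float32)*1000);print("held",h,np.round([*b[0],*b[1],b[2]],1))
```

```text
scene -0.052 43 offset mm -52.72 yaw -0.1353
scene 0.052 64 offset mm 51.28 yaw -0.1333
side -0.052 142 offset mm -52.66 yaw -0.1333
side 0.052 145 offset mm 51.46 yaw -0.1329
wrist -0.052 365 offset mm -51.78 yaw -0.1332
wrist 0.052 280 offset mm 52.33 yaw -0.1309
held 0.20648574038244372 [ 504.6 -419.6  107.8   25.7   81.6]
```

```bash
python3 go.py .553 -.3613 .05 -.133
```

```text
pos [ 0.5035 -0.4255  0.1915] d [0.0705 0.0399 0.1415] rv [ 0.0002  0.0001 -0.0092] F [ 0.8  0.  -4.2] w 0.0245 t 20.8
```

The manual's scale: turns go in shares of 120 degrees. Converting my numbers, -0.009 rad / 2.0944 = -0.0043.

Call:
{"api": "send_path", "payload": {"steps": {"x":[0.02,0.045,0.065,0.0705,0.0705,0.0705,0.0705,0.0705],"y":[0.01,0.025,0.037,0.04,0.04,0.04,0.04,0.04],"z":[0,0,0.02,0.05,0.09,0.125,0.14,0.14],"ax":[0,0,0,0,0,0,0,0],"ay":[0,0,0,0,0,0,0,0],"az":[-0.0043,-0.0043,-0.0043,-0.0043,-0.0043,-0.0043,-0.0043,-0.0043],"jaw":[0.01,0.01,0.01,0.01,0.01,0.01,0.01,0.01]}}}

```text
time_s: 21.6
eef_pos: [0.5516, -0.3609, 0.0492]
eef_rot: [0.753, 0.658, -0.001, -0.002]
force: [-1.1, 0.5, -5.3]
grip_width: 0.0245
finger_force: 59.9
```

Call:
{"api": "send_path", "payload": {"steps": {"x":[0,0,0],"y":[0,0,0],"z":[0,0,0],"ax":[0,0,0],"ay":[0,0,0],"az":[0,0,0],"jaw":[0.01,0.01,0.01]}}}

```text
time_s: 21.9
eef_pos: [0.5539, -0.3627, 0.0532]
eef_rot: [0.753, 0.658, 0.0, 0.001]
force: [-0.2, 0.7, -4.7]
grip_width: 0.0247
finger_force: 59.9
```

```bash
python3 go.py .553 -.3613 .016 -.133
```

```text
pos [ 0.5539 -0.3627  0.0532] d [ 0.0013 -0.0012  0.0372] rv [ 0.0028  0.0013 -0.0011] F [-0.2  0.7 -4.7] w 0.0247 t 21.9
```

Call:
{"api": "send_path", "payload": {"steps": {"x":[0.0008,0.0008,0.0008,0.0008,0.0008],"y":[-0.0007,-0.0007,-0.0007,-0.0007,-0.0007],"z":[0.012,0.024,0.034,0.036,0.036],"ax":[0,0,0,0,0],"ay":[0,0,0,0,0],"az":[0,0,0,0,0],"jaw":[0.01,0.01,0.01,0.01,0.01]}}}

```text
time_s: 22.4
eef_pos: [0.5517, -0.3607, 0.0142]
eef_rot: [0.753, 0.658, -0.0, -0.001]
force: [0.6, 0.1, -5.0]
grip_width: 0.0245
finger_force: 59.9
```

```bash
python3 go.py .553 -.3613 .0113 -.133
```

```text
pos [ 0.5517 -0.3607  0.0142] d [-0.0005  0.0014  0.0029] rv [-0.0016 -0.0008 -0.0011] F [ 0.6  0.1 -5. ] w 0.0245 t 22.4
```

Call:
{"api": "send_path", "payload": {"steps": {"x":[0,0,0],"y":[0,0,0],"z":[0,0,0],"ax":[0,0,0],"ay":[0,0,0],"az":[0,0,0],"jaw":[0.01,0.01,0.01]}}}

```text
time_s: 22.7
eef_pos: [0.5525, -0.3612, 0.0157]
eef_rot: [0.753, 0.658, 0.0, 0.0]
force: [-0.3, 0.8, -5.2]
grip_width: 0.0243
finger_force: 59.9
```

```bash
python3 go.py .553 -.3613 .0113 -.133
```

```text
pos [ 0.5525 -0.3612  0.0157] d [-0.      0.0005  0.0044] rv [ 0.0006  0.0003 -0.001 ] F [-0.3  0.8 -5.2] w 0.0243 t 22.7
```

Call:
{"api": "send_path", "payload": {"steps": {"x":[0,0,0],"y":[0.0005,0.0005,0.0005],"z":[0.002,0.003,0.003],"ax":[0,0,0],"ay":[0,0,0],"az":[0,0,0],"jaw":[0.01,0.01,0.01]}}}

```text
time_s: 23.0
eef_pos: [0.5526, -0.361, 0.0121]
eef_rot: [0.753, 0.658, -0.0, -0.0]
force: [-0.7, -0.3, -5.2]
grip_width: 0.0246
finger_force: 59.9
```

Call:
{"api": "send_path", "payload": {"steps": {"x":[0,0],"y":[0,0],"z":[0.001,0.001],"ax":[0,0],"ay":[0,0],"az":[0,0],"jaw":[0.01,0.01]}}}

```text
time_s: 23.2
eef_pos: [0.5528, -0.3611, 0.0113]
eef_rot: [0.753, 0.658, 0.0, 0.0]
force: [-0.5, 0.9, -3.9]
grip_width: 0.0246
finger_force: 60.1
```

Call:
{"api": "send_path", "payload": {"steps": {"x":[0,0],"y":[0,0],"z":[0.0005,0.0005],"ax":[0,0],"ay":[0,0],"az":[0,0],"jaw":[0.01,0.01]}}}

```text
time_s: 23.4
eef_pos: [0.5528, -0.3611, 0.0113]
eef_rot: [0.753, 0.658, 0.0, 0.0]
force: [-1.6, 1.9, 3.7]
grip_width: 0.0242
finger_force: 61.0
```

Call:
{"api": "send_path", "payload": {"steps": {"x":[0,0,0,0,0,0,0,-0.01],"y":[0,0,0,0,0,0,0,-0.01],"z":[0,0,0,-0.003,-0.02,-0.06,-0.11,-0.15],"ax":[0,0,0,0,0,0,0,0],"ay":[0,0,0,0,0,0,0,0],"az":[0,0,0,0,0,0,0,0],"jaw":[0.03,0.038,0.045,0.05,0.06,0.085,0.085,0.085]}}}

```text
time_s: 24.2
eef_pos: [0.5429, -0.3694, 0.1648]
eef_rot: [0.752, 0.659, 0.001, 0.001]
force: [1.2, -1.1, -0.0]
grip_width: 0.0852
finger_force: 0.0
```

Call:
{"api": "send_path", "payload": {"steps": {"x":[-0.03,-0.06,-0.07,-0.07,-0.07,-0.07],"y":[-0.01,-0.02,-0.03,-0.03,-0.03,-0.03],"z":[-0.01,-0.03,-0.03,-0.03,-0.03,-0.03],"ax":[0,0,0,0,0,0],"ay":[0,0,0,0,0,0],"az":[0,0,0,0,0,0],"jaw":[0.085,0.085,0.085,0.085,0.085,0.085]}}}

```text
time_s: 24.8
eef_pos: [0.5026, -0.4336, 0.1899]
eef_rot: [0.753, 0.658, 0.0, -0.001]
force: [1.2, -0.1, -0.2]
grip_width: 0.0849
finger_force: 0.0
```

Create m3.py:
```python
from h import *
import sys
c0=np.array([.4787,-.3514]);y0=-.133;e=np.array([[np.cos(y0),np.sin(y0)],[-np.sin(y0),np.cos(y0)]])
for n in("scene","side","wrist"):
    c=cams.get_calibration(n);im,d=cams.grab_frame(n);cv2.imwrite(f"pics/{n}{sys.argv[1]}.png",im[:,:,::-1])
    for q in("weight","board"):
      for k,m in enumerate(masks_of(n,q)[:3]):
        v,u=np.nonzero(m["region"]&(d>0));p=world(n,np.c_[u,v],d[v,u],c);h=np.percentile(p[:,2],90 if q=="weight" else 50);t=p[abs(p[:,2]-h)<.004]
        b=cv2.minAreaRect(t[:,:2].astype(np.float32)*1000);print(n,q,k,m["p"],h.round(4),np.round([*b[0],*b[1],b[2]],1),"in board",np.round(((np.array(b[0])/1000-c0)@e.T)*1000,1))
```

```bash
python3 m3.py 6
```

```text
scene weight 0 0.9 0.0294 [ 553.4 -358.2  120.7   26.3   81.5] in board [74.9  3.2]
scene board 0 0.74 0.0084 [ 479.6 -350.9  183.9  199.7   82.5] in board [0.8 0.7]
side weight 0 0.89 0.0297 [ 405.1 -343.5  119.8   25.8   79.2] in board [-74.  -2.]
side weight 1 0.88 0.0297 [ 553.1 -359.8  121.5   25.9   82. ] in board [74.9  1.5]
side weight 2 0.75 0.0223 [258.5 224.3  25.5 123.   10.2] in board [-294.6  541.5]
side board 0 0.75 0.0089 [ 478.7 -351.2  183.8  199.6   82.2] in board [-0.1  0.2]
wrist weight 0 0.93 0.0274 [ 552.8 -361.7  118.5   26.6   82.1] in board [74.9 -0.4]
wrist weight 1 0.7 0.0272 [ 405.5 -343.8  119.6   26.8   79.5] in board [-73.5  -2.2]
wrist board 0 0.76 0.0068 [ 479.1 -353.1  180.1  200.8   82.3] in board [ 0.7 -1.7]
```

View pics/wrist6.png

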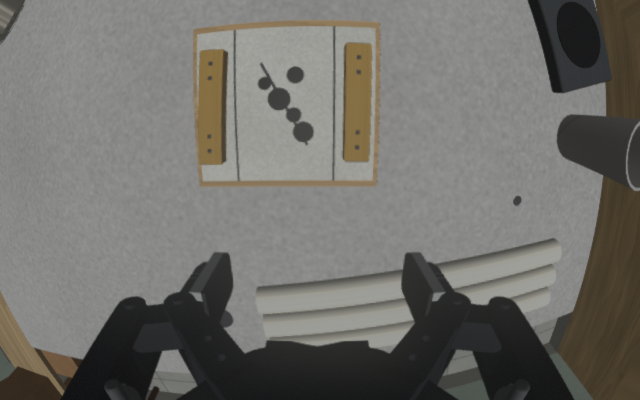

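Weight lies straight in the far band (wrist: 358,102, between line 334 and edge 380), measured about (74.8, +1.5) mm in the board frame, with weight2 untouched at (212,107). Now the vase goes back.

To row units: -0.26 rad / 2.0944 = -0.1241.

Call:
{"api": "send_path", "payload": {"steps": {"x":[0.03,0.075,0.12,0.165,0.21,0.255,0.3,0.345],"y":[0,0,0,0,0,0,0,0],"z":[-0.005,-0.01,-0.015,-0.02,-0.02,-0.02,-0.02,-0.02],"ax":[0,0,0,0,0,0,0,0],"ay":[0,0,0,0,0,0,0,0],"az":[0,0,0,-0.0239,-0.0477,-0.0716,-0.0955,-0.1241],"jaw":[0.085,0.085,0.085,0.085,0.085,0.085,0.085,0.085]}}}

```text
time_s: 26.05
eef_pos: [0.5486, -0.0913, 0.2111]
eef_rot: [0.66, 0.751, 0.0, 0.0]
force: [1.1, 0.1, 0.6]
grip_width: 0.0851
finger_force: 0.0
```

Call:
{"api": "send_path", "payload": {"steps": {"x":[0,0,0],"y":[0,0,0],"z":[0,0,0],"ax":[0,0,0],"ay":[0,0,0],"az":[-0.0095,-0.0167,-0.0167],"jaw":[0.085,0.085,0.085]}}}

```text
time_s: 26.35
eef_pos: [0.5485, -0.0938, 0.2109]
eef_rot: [0.648, 0.762, -0.0, 0.0]
force: [-0.0, 0.5, -0.4]
grip_width: 0.085
finger_force: 0.0
```

```bash
python3 go.py .5282 .325 .2 .167
```

```text
pos [ 0.5485 -0.0938  0.2109] d [0.4166 0.0471 0.0107] rv [-0.      0.0004 -0.0062] F [-0.   0.5 -0.4] w 0.085 t 26.35
```

To row units: -0.006 rad / 2.0944 = -0.0029.

Call:
{"api": "send_path", "payload": {"steps": {"x":[0.04,0.09,0.14,0.19,0.24,0.29,0.34,0.385],"y":[0.005,0.01,0.016,0.022,0.028,0.034,0.04,0.045],"z":[0,0,0,0,0,0,0,0.01],"ax":[0,0,0,0,0,0,0,0],"ay":[0,0,0,0,0,0,0,0],"az":[-0.0029,-0.0029,-0.0029,-0.0029,-0.0029,-0.0029,-0.0029,-0.0029],"jaw":[0.085,0.085,0.085,0.085,0.085,0.085,0.085,0.085]}}}

```text
time_s: 27.15
eef_pos: [0.5326, 0.2953, 0.202]
eef_rot: [0.647, 0.763, 0.001, 0.001]
force: [1.0, -0.7, -0.0]
grip_width: 0.0847
finger_force: 0.0
```

Call:
{"api": "send_path", "payload": {"steps": {"x":[0.025,0.032,0.032,0.032,0.032],"y":[0.002,0.003,0.003,0.003,0.003],"z":[0,0,0,0,0],"ax":[0,0,0,0,0],"ay":[0,0,0,0,0],"az":[0,0,0,0,0],"jaw":[0.085,0.085,0.085,0.085,0.085]}}}

```text
time_s: 27.65
eef_pos: [0.5294, 0.3244, 0.2009]
eef_rot: [0.646, 0.763, -0.0, 0.0]
force: [-0.2, -0.2, 0.3]
grip_width: 0.0849
finger_force: 0.0
```

Run:
```python
from h import *
for n in("scene","side","wrist"):
    c=cams.get_calibration(n);im,d=cams.grab_frame(n)
    if n=="wrist": cv2.imwrite("pics/w7.png",im[:,:,::-1])
    r=cloud(n,"vase",d,c)
    if r[0]: 
        p=r[1];t=p[(p[:,2]>.1)&(p[:,2]<.15)];print(n,r[0]["rect"],circ(t,.018).round(4),t.mean(0).round(4))
```

```bash
python3 go.py .5282 .325 .1075 .167
```

```text
scene [434.9, 257.5, 478.7, 321.1] [0.5262 0.3259] [0.5388 0.3254 0.1297]
side [329.3, 106.7, 345.5, 153.7] [0.5278 0.3265] [0.5259 0.3111 0.1252]
wrist [279.5, 148.4, 347.5, 245.0] [0.5276 0.3237] [0.5268 0.3285 0.1379]
pos [0.529  0.3257 0.201 ] d [-0.0006 -0.0009  0.0935] rv [ 0.0002 -0.     -0.0006] F [ 0.5  0.1 -0.3] w 0.0847 t 27.95
```

Call:
{"api": "send_path", "payload": {"steps": {"x":[-0.0006,-0.0006,-0.0006,-0.0006,-0.0006,-0.0006,-0.0006,-0.0006],"y":[-0.0009,-0.0009,-0.0009,-0.0009,-0.0009,-0.0009,-0.0009,-0.0009],"z":[0.03,0.06,0.08,0.09,0.092,0.092,0.092,0.092],"ax":[0,0,0,0,0,0,0,0],"ay":[0,0,0,0,0,0,0,0],"az":[0,0,0,0,0,0,0,0],"jaw":[0.085,0.085,0.085,0.085,0.06,0.05,0.045,0.04]}}}

```text
time_s: 28.75
eef_pos: [0.5287, 0.3258, 0.1099]
eef_rot: [0.646, 0.764, 0.001, 0.0]
force: [-1.5, -0.1, -0.8]
grip_width: 0.0398
finger_force: 0.0
```

```bash
python3 go.py .5282 .325 .1075 .167
```

```text
pos [0.5287 0.3258 0.1099] d [-0.0007 -0.0006  0.0024] rv [ 0.0017 -0.0007 -0.    ] F [-1.5 -0.1 -0.8] w 0.0398 t 28.75
```

Call:
{"api": "send_path", "payload": {"steps": {"x":[-0.0007,-0.0007,-0.0007,-0.0007,-0.0007,-0.0007,-0.0007],"y":[-0.0004,-0.0004,-0.0004,-0.0004,-0.0004,-0.0004,-0.0004],"z":[0.0015,0.0015,0.0015,0.0015,0.0015,0.0015,0.0015],"ax":[0,0,0,0,0,0,0],"ay":[0,0,0,0,0,0,0],"az":[0,0,0,0,0,0,0],"jaw":[0.04,0.034,0.02,0.02,0.02,0.02,0.02]}}}

```text
time_s: 29.45
eef_pos: [0.5279, 0.3248, 0.1079]
eef_rot: [0.646, 0.764, 0.0, 0.0]
force: [-1.1, 0.4, 5.6]
grip_width: 0.0349
finger_force: 59.1
```

```bash
python3 go.py .5282 .325 .1075 .167
```

```text
pos [0.5279 0.3248 0.1079] d [0.0001 0.0003 0.0004] rv [ 0.0005 -0.0002  0.    ] F [-1.1  0.4  5.6] w 0.0349 t 29.45
```

Call:
{"api": "send_path", "payload": {"steps": {"x":[0,0,0,0,0,0],"y":[0,0,0,0,0,0],"z":[-0.008,-0.022,-0.042,-0.058,-0.068,-0.068],"ax":[0,0,0,0,0,0],"ay":[0,0,0,0,0,0],"az":[0,0,0,0,0,0],"jaw":[0.02,0.02,0.02,0.02,0.02,0.02]}}}

```text
time_s: 30.05
eef_pos: [0.5286, 0.3252, 0.1773]
eef_rot: [0.646, 0.764, 0.001, 0.0]
force: [-0.2, -0.4, -3.2]
grip_width: 0.0349
finger_force: 60.0
```

```bash
python3 go.py .5368 .0540 .1765 .167
```

```text
pos [0.5286 0.3252 0.1773] d [-0.2687 -0.037   0.0004] rv [ 0.0028 -0.0011 -0.    ] F [-0.2 -0.4 -3.2] w 0.0349 t 30.05
```

Call:
{"api": "send_path", "payload": {"steps": {"x":[-0.01,-0.035,-0.075,-0.12,-0.165,-0.21,-0.245,-0.262],"y":[-0.001,-0.005,-0.01,-0.017,-0.023,-0.029,-0.034,-0.036],"z":[0,0,0,0,0,0,0,0],"ax":[0,0,0,0,0,0,0,0],"ay":[0,0,0,0,0,0,0,0],"az":[0,0,0,0,0,0,0,0],"jaw":[0.02,0.02,0.02,0.02,0.02,0.02,0.02,0.02]}}}

```text
time_s: 30.85
eef_pos: [0.5345, 0.0568, 0.1742]
eef_rot: [0.646, 0.763, -0.001, -0.001]
force: [0.3, -0.4, -2.8]
grip_width: 0.0347
finger_force: 60.1
```

Call:
{"api": "send_path", "payload": {"steps": {"x":[-0.005,-0.0067,-0.0067,-0.0067,-0.0067,-0.0067,-0.0067],"y":[-0.001,-0.001,-0.001,-0.001,-0.001,-0.001,-0.001],"z":[0.01,0.025,0.04,0.05,0.055,0.055,0.055],"ax":[0,0,0,0,0,0,0],"ay":[0,0,0,0,0,0,0],"az":[0,0,0,0,0,0,0],"jaw":[0.02,0.02,0.02,0.02,0.02,0.02,0.02]}}}

```text
time_s: 31.55
eef_pos: [0.5361, 0.0538, 0.1204]
eef_rot: [0.646, 0.764, 0.0, 0.0]
force: [0.1, -0.1, -1.9]
grip_width: 0.035
finger_force: 60.1
```

```bash
python3 go.py .5368 .0540 .1119 .167
```

```text
pos [0.5361 0.0538 0.1204] d [0.0001 0.0007 0.0086] rv [0.0002 0.     0.0004] F [ 0.1 -0.1 -1.9] w 0.035 t 31.55
```

Call:
{"api": "send_path", "payload": {"steps": {"x":[0,0,0,0],"y":[0.0005,0.0005,0.0005,0.0005],"z":[0.003,0.006,0.007,0.007],"ax":[0,0,0,0],"ay":[0,0,0,0],"az":[0,0,0,0],"jaw":[0.02,0.02,0.02,0.02]}}}

```text
time_s: 31.95
eef_pos: [0.5364, 0.0536, 0.1132]
eef_rot: [0.646, 0.764, -0.0, -0.0]
force: [0.2, 0.6, -2.7]
grip_width: 0.0348
finger_force: 60.1
```

Call:
{"api": "send_path", "payload": {"steps": {"x":[0,0],"y":[0,0],"z":[0.001,0.001],"ax":[0,0],"ay":[0,0],"az":[0,0],"jaw":[0.02,0.02]}}}

```text
time_s: 32.15
eef_pos: [0.5365, 0.0536, 0.1123]
eef_rot: [0.646, 0.764, 0.0, 0.0]
force: [-0.2, 0.3, -3.0]
grip_width: 0.0343
finger_force: 60.1
```

Call:
{"api": "send_path", "payload": {"steps": {"x":[0,0],"y":[0,0],"z":[0.0005,0.0005],"ax":[0,0],"ay":[0,0],"az":[0,0],"jaw":[0.02,0.02]}}}

```text
time_s: 32.35
eef_pos: [0.5365, 0.0536, 0.112]
eef_rot: [0.646, 0.764, 0.0, 0.0]
force: [-0.7, 0.5, -0.4]
grip_width: 0.0347
finger_force: 60.5
```

Call:
{"api": "send_path", "payload": {"steps": {"x":[0,0,0,0,0,0,0,0],"y":[0,0,0,0,0,0,0,0],"z":[0,0,0,0,-0.015,-0.04,-0.07,-0.08],"ax":[0,0,0,0,0,0,0,0],"ay":[0,0,0,0,0,0,0,0],"az":[0,0,0,0,0,0,0,0],"jaw":[0.04,0.05,0.07,0.07,0.08,0.085,0.085,0.085]}}}

```text
time_s: 33.15
eef_pos: [0.5379, 0.0538, 0.1945]
eef_rot: [0.646, 0.764, 0.001, 0.001]
force: [0.5, 0.4, 0.1]
grip_width: 0.085
finger_force: 0.0
```

Run:
```python
from h import *
for n,a in(("scene",(535.6,54.3,536.0,54.5)),("side",(536.9,55.8,535.9,56.0))):
    im,d=cams.grab_frame(n);c=cams.get_calibration(n);m,p=cloud(n,"vase",d,c)
    if m is None: continue
    for z0,z1,r in((.108,.152,.018),(.035,.075,.03)):
        t=p[(p[:,2]>z0)&(p[:,2]<z1)]
        if len(t)>30: print(n,m["p"],m["rect"],(circ(t,r)*1000).round(1),a)
```

```bash
python3 go.py .4175 .3064 .18 .167
```

```text
scene 0.66 [306.0, 186.3, 333.8, 252.5] [535.3  54.1] (535.6, 54.3, 536.0, 54.5)
scene 0.66 [306.0, 186.3, 333.8, 252.5] [535.7  54.5] (535.6, 54.3, 536.0, 54.5)
pos [0.536  0.0536 0.191 ] d [ 0.269  -0.0748  0.0111] rv [-0.0007 -0.     -0.    ] F [ 0.6 -0.6 -0.1] w 0.0851 t 33.35
```

Vase is back within 0.5 mm. Now the pot.

Call:
{"api": "send_path", "payload": {"steps": {"x":[0.03,0.07,0.115,0.16,0.205,0.245,0.265,0.269],"y":[-0.008,-0.019,-0.032,-0.0445,-0.057,-0.068,-0.074,-0.0748],"z":[0,0,0,0,0,0.005,0.01,0.02],"ax":[0,0,0,0,0,0,0,0],"ay":[0,0,0,0,0,0,0,0],"az":[0,0,0,0,0,0,0,0],"jaw":[0.085,0.085,0.085,0.085,0.085,0.085,0.085,0.085]}}}

```text
time_s: 34.15
eef_pos: [0.4165, 0.3081, 0.1705]
eef_rot: [0.645, 0.765, -0.0, -0.0]
force: [0.2, -0.3, 0.7]
grip_width: 0.0848
finger_force: 0.0
```

Call:
{"api": "send_path", "payload": {"steps": {"x":[0,0,0,0],"y":[0,0,0,0],"z":[0.01,0.01,0.01,0.01],"ax":[0,0,0,0],"ay":[0,0,0,0],"az":[0,0,0,0],"jaw":[0.085,0.085,0.085,0.085]}}}

```text
time_s: 34.55
eef_pos: [0.4186, 0.3057, 0.1619]
eef_rot: [0.646, 0.763, 0.0, 0.0]
force: [-0.3, -0.9, 0.1]
grip_width: 0.0848
finger_force: 0.0
```

Run:
```python
from h import *
for n in("scene","side","wrist"):
    c=cams.get_calibration(n);im,d=cams.grab_frame(n);m,p=cloud(n,"pot",d,c)
    if m: 
        t=p[(p[:,2]>.088)&(p[:,2]<.11)];b=cv2.minAreaRect(t[:,:2].astype(np.float32)*1000);print(n,m["p"],m["rect"],np.round([*b[0],*b[1]],1))
```

```bash
python3 go.py .4175 .3064 .0658 .167
```

```text
scene 0.66 [447.8, 218.9, 489.5, 274.3] [419.3 307.5  52.7  48.6]
side 0.88 [290.2, 118.7, 313.4, 159.3] [420.5 305.6  60.1  42.2]
wrist 0.83 [277.8, 155.5, 353.8, 249.4] [417.1 307.1  53.2  54.3]
pos [0.4182 0.3064 0.1621] d [ 0.0001 -0.0007  0.0963] rv [ 0.0005 -0.0002 -0.0003] F [ 0.3 -0.2  0.4] w 0.0848 t 34.85
```

Call:
{"api": "send_path", "payload": {"steps": {"x":[0,0,0,0,0,0,0,0],"y":[-0.0004,-0.0004,-0.0004,-0.0004,-0.0004,-0.0004,-0.0004,-0.0004],"z":[0.03,0.06,0.08,0.092,0.096,0.096,0.096,0.096],"ax":[0,0,0,0,0,0,0,0],"ay":[0,0,0,0,0,0,0,0],"az":[0,0,0,0,0,0,0,0],"jaw":[0.085,0.085,0.085,0.085,0.08,0.07,0.062,0.06]}}}

```text
time_s: 35.65
eef_pos: [0.4182, 0.3068, 0.0667]
eef_rot: [0.646, 0.764, 0.001, 0.0]
force: [0.2, 0.9, -0.0]
grip_width: 0.0596
finger_force: 0.0
```

Call:
{"api": "send_path", "payload": {"steps": {"x":[0,0,0,0,0],"y":[0,0,0,0,0],"z":[0,0,0,0,0],"ax":[0,0,0,0,0],"ay":[0,0,0,0,0],"az":[0,0,0,0,0],"jaw":[0.055,0.04,0.04,0.04,0.04]}}}

```text
time_s: 36.15
eef_pos: [0.4175, 0.3066, 0.0667]
eef_rot: [0.646, 0.764, 0.0, -0.0]
force: [-4.0, -0.2, 8.6]
grip_width: 0.0537
finger_force: 62.3
```

```bash
python3 go.py .4175 .3064 .0658 .167
```

```text
pos [0.4175 0.3066 0.0667] d [-0.0002 -0.0001  0.0009] rv [ 0.0002 -0.0004 -0.0001] F [-4.  -0.2  8.6] w 0.0537 t 36.15
```

Call:
{"api": "send_path", "payload": {"steps": {"x":[0,0,0,0,0,0,0,0],"y":[0,0,0,0,0,0,0,0],"z":[-0.008,-0.025,-0.055,-0.09,-0.13,-0.16,-0.18,-0.18],"ax":[0,0,0,0,0,0,0,0],"ay":[0,0,0,0,0,0,0,0],"az":[0,0,0,0,0,0,0,0],"jaw":[0.04,0.04,0.04,0.04,0.04,0.04,0.04,0.04]}}}

```text
time_s: 36.95
eef_pos: [0.4189, 0.3073, 0.249]
eef_rot: [0.646, 0.764, 0.003, 0.001]
force: [-0.3, 0.9, -2.6]
grip_width: 0.0538
finger_force: 64.3
```

```bash
python3 go.py .5549 -.055 .2467 .167
```

```text
pos [0.4189 0.3073 0.249 ] d [-0.3799  0.0739  0.0018] rv [ 0.0052 -0.0025 -0.    ] F [-0.3  0.9 -2.6] w 0.0538 t 36.95
```

Call:
{"api": "send_path", "payload": {"steps": {"x":[-0.012,-0.04,-0.08,-0.125,-0.17,-0.215,-0.26,-0.3],"y":[0.003,0.008,0.016,0.025,0.034,0.043,0.052,0.06],"z":[0,0,0,0,0,0,0,0],"ax":[0,0,0,0,0,0,0,0],"ay":[0,0,0,0,0,0,0,0],"az":[0,0,0,0,0,0,0,0],"jaw":[0.04,0.04,0.04,0.04,0.04,0.04,0.04,0.04]}}}

```text
time_s: 37.75
eef_pos: [0.5259, 0.0176, 0.2439]
eef_rot: [0.646, 0.763, -0.001, -0.001]
force: [0.3, 0.7, -2.2]
grip_width: 0.0535
finger_force: 64.1
```

Call:
{"api": "send_path", "payload": {"steps": {"x":[-0.035,-0.06,-0.075,-0.08,-0.08,-0.08,-0.08,-0.08],"y":[0.007,0.012,0.0135,0.014,0.014,0.014,0.014,0.014],"z":[0,0,0,0,0.01,0.03,0.06,0.06],"ax":[0,0,0,0,0,0,0,0],"ay":[0,0,0,0,0,0,0,0],"az":[0,0,0,0,0,0,0,0],"jaw":[0.04,0.04,0.04,0.04,0.04,0.04,0.04,0.04]}}}

```text
time_s: 38.55
eef_pos: [0.5503, -0.0544, 0.1817]
eef_rot: [0.645, 0.764, -0.002, -0.003]
force: [-1.5, -0.0, -3.3]
grip_width: 0.0534
finger_force: 64.6
```

```bash
python3 go.py .5549 -.055 .0707 .167
```

```text
pos [ 0.5503 -0.0544  0.1817] d [-0.0016  0.0053  0.1109] rv [-0.0072 -0.0024  0.0013] F [-1.5 -0.  -3.3] w 0.0534 t 38.55
```

Call:
{"api": "send_path", "payload": {"steps": {"x":[0,0,0,0,0,0,0],"y":[0,0,0,0,0,0,0],"z":[0.02,0.045,0.07,0.088,0.096,0.098,0.098],"ax":[0,0,0,0,0,0,0],"ay":[0,0,0,0,0,0,0],"az":[0,0,0,0,0,0,0],"jaw":[0.04,0.04,0.04,0.04,0.04,0.04,0.04]}}}

```text
time_s: 39.25
eef_pos: [0.5542, -0.0557, 0.0885]
eef_rot: [0.645, 0.764, 0.0, 0.0]
force: [0.5, -0.4, -1.2]
grip_width: 0.0535
finger_force: 64.9
```

```bash
python3 go.py .5549 -.055 .0707 .167
```

```text
pos [ 0.5542 -0.0557  0.0885] d [0.0006 0.0008 0.0178] rv [0.0007 0.0002 0.0005] F [ 0.5 -0.4 -1.2] w 0.0535 t 39.25
```

Call:
{"api": "send_path", "payload": {"steps": {"x":[0,0],"y":[0,0],"z":[0,0],"ax":[0,0],"ay":[0,0],"az":[0,0],"jaw":[0.04,0.04]}}}

```text
time_s: 39.45
eef_pos: [0.5544, -0.056, 0.0888]
eef_rot: [0.646, 0.764, 0.0, 0.001]
force: [-0.1, 0.5, -3.0]
grip_width: 0.0536
finger_force: 64.9
```

```bash
python3 go.py .5549 -.055 .0707 .167
```

```text
pos [ 0.5544 -0.056   0.0888] d [0.0009 0.0007 0.0181] rv [0.0015 0.0004 0.    ] F [-0.1  0.5 -3. ] w 0.0536 t 39.45
```

Call:
{"api": "send_path", "payload": {"steps": {"x":[0.001,0.001,0.001,0.001,0.001],"y":[0.0005,0.0005,0.0005,0.0005,0.0005],"z":[0.007,0.013,0.016,0.016,0.016],"ax":[0,0,0,0,0],"ay":[0,0,0,0,0],"az":[0,0,0,0,0],"jaw":[0.04,0.04,0.04,0.04,0.04]}}}

```text
time_s: 39.95
eef_pos: [0.5539, -0.0549, 0.0716]
eef_rot: [0.646, 0.764, -0.0, -0.0]
force: [0.2, 0.0, -2.3]
grip_width: 0.0539
finger_force: 64.8
```

Call:
{"api": "send_path", "payload": {"steps": {"x":[0,0],"y":[0,0],"z":[0.001,0.001],"ax":[0,0],"ay":[0,0],"az":[0,0],"jaw":[0.04,0.04]}}}

```text
time_s: 40.15
eef_pos: [0.5542, -0.055, 0.0708]
eef_rot: [0.646, 0.764, 0.0, 0.0]
force: [-0.0, 0.6, -3.1]
grip_width: 0.0536
finger_force: 64.8
```

Call:
{"api": "send_path", "payload": {"steps": {"x":[0,0],"y":[0,0],"z":[0.0005,0.0005],"ax":[0,0],"ay":[0,0],"az":[0,0],"jaw":[0.04,0.04]}}}

```text
time_s: 40.35
eef_pos: [0.5542, -0.055, 0.0708]
eef_rot: [0.646, 0.764, 0.0, 0.0]
force: [-2.2, 0.5, 5.2]
grip_width: 0.0538
finger_force: 65.6
```

Call:
{"api": "send_path", "payload": {"steps": {"x":[0,0,0,0,0,0,0,0],"y":[0,0,0,0,0,0,0,0],"z":[-0.0005,-0.0005,-0.0005,-0.0005,-0.02,-0.055,-0.095,-0.125],"ax":[0,0,0,0,0,0,0,0],"ay":[0,0,0,0,0,0,0,0],"az":[0,0,0,0,0,0,0,0],"jaw":[0.058,0.068,0.075,0.078,0.08,0.085,0.085,0.085]}}}

```text
time_s: 41.15
eef_pos: [0.5545, -0.055, 0.1974]
eef_rot: [0.646, 0.764, 0.0, 0.001]
force: [0.5, -0.2, 0.8]
grip_width: 0.0853
finger_force: 0.0
```

Call:
{"api": "send_path", "payload": {"steps": {"x":[-0.04,-0.09,-0.13,-0.13,-0.13,-0.13],"y":[0,0,0,0,0,0],"z":[-0.02,-0.03,-0.03,-0.03,-0.03,-0.03],"ax":[0,0,0,0,0,0],"ay":[0,0,0,0,0,0],"az":[0,0,0,0,0,0],"jaw":[0.085,0.085,0.085,0.085,0.085,0.085]}}}

```text
time_s: 41.75
eef_pos: [0.5752, -0.1823, 0.2249]
eef_rot: [0.646, 0.764, -0.0, -0.001]
force: [-0.2, 0.1, 0.4]
grip_width: 0.0853
finger_force: 0.0
```

```bash
python3 m0.py | grep -v -e weight2 -e decoy
```

Run:
```python
from h import *
for n in("scene","side","wrist"):
    c=cams.get_calibration(n)
    for q,z0,z1,r in(("vase",.108,.152,.018),("vase",.035,.075,.030),("pot",.03,.09,.028)):
        p=np.load(f"pics/{n}_{q}_0.npy");t=p[(p[:,2]>z0)&(p[:,2]<z1)]
        V=np.array(c["view"]);o=(-V[:3,3]@V[:3,:3])[:2]
        if q=="pot":
            c0=np.array([.5545,-.0545]);dr=(o-c0)/np.linalg.norm(o-c0);t=t[(t[:,:2]-c0)@dr>.005]
        if len(t)>30: print(n,q,z0,len(t),np.round(circ(t,r)*1000,1))
im,d=cams.grab_frame("scene");cv2.imwrite("pics/s9.png",im[:,:,::-1])
im,d=cams.grab_frame("wrist");cv2.imwrite("pics/w9.png",im[:,:,::-1])
```

```text
scene vase 0 0.64 [304, 188, 335, 250] 1263 z [ 31.8  91.5 149.5] med [551.7  65.4  91.5] rect [537.8  55.   34.   28.3  34.6]
scene pot 0 0.96 [256, 183, 288, 235] 1117 z [ 19.4  73.1 103.2] med [562.3 -44.2  73.1] rect [555.2 -52.9  52.5  51.1  63.7]
scene weight 0 0.86 [425, 176, 483, 208] 561 z [ 6.1 18.7 22. ] med [263.7 229.7  18.7] rect [260.4 226.2  23.8 113.1  11.5]
scene weight 1 0.73 [204, 117, 239, 147] 315 z [17.5 27.4 30.3] med [ 411.7 -332.9   27.4] rect [ 408.7 -338.5  115.2   21.5   78.8]
scene weight 2 0.72 [152, 150, 190, 181] 355 z [17.7 27.7 30.3] med [ 557.3 -346.7   27.7] rect [ 556.2 -355.1  114.    23.9   83.2]
scene tray 0 0.96 [199, 196, 371, 315] 8372 z [ 5.6  8.2 16.8] med [610.2  14.8   8.2] rect [591.3  10.1 167.3 286.5   9.5]
scene tray 1 0.46 [152, 148, 192, 181] 
[... 2635 characters left out ...]
5]
wrist weight 1 0.71 [162, 223, 196, 294] 1150 z [16.  26.2 27.6] med [ 411.  -327.6   26.2] rect [ 407.5 -340.6  114.5   24.    79.6]
wrist tray 0 0.84 [279, 0, 432, 140] 15780 z [ 4.9  6.6 15. ] med [615.2 -67.9   6.6] rect [599.4 -49.5 159.9 166.8   9.6]
wrist inkdish 0 0.65 [138, 49, 207, 127] 3590 z [ 6.9 10.  28.6] med [ 386.9 -110.1   10. ] rect [ 393.3 -110.2   85.4   84.6   37.8]
scene vase 0.108 436 [535.2  54.4]
scene vase 0.035 332 [535.6  54.4]
scene pot 0.03 496 [552.8 -54.4]
side vase 0.108 218 [537.6  55. ]
side vase 0.035 147 [536.3  55.4]
side pot 0.03 526 [553.8 -53.3]
wrist vase 0.108 1958 [536.1  52.8]
wrist vase 0.035 274 [589.7  70.6]
wrist pot 0.03 169 [553.8 -55.6]
```

View pics/s9.png

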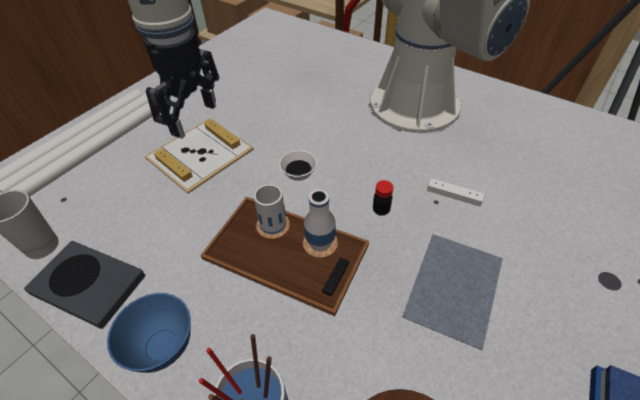

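View pics/w9.png

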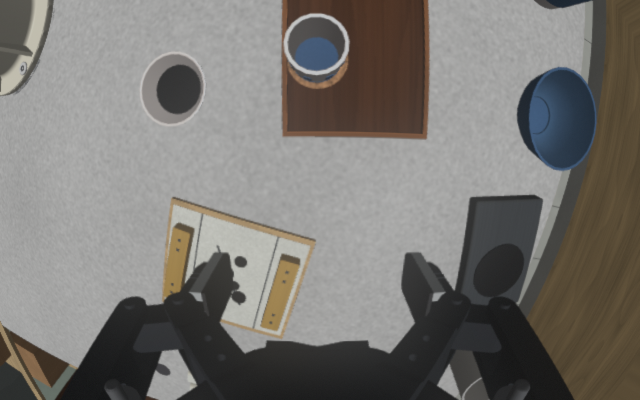

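The final pictures show the vase (320,225) and pot (270,210) upright on their cork spots, within about 1 mm of where they started. The weight (172,165) lies in the far band, and nothing else has moved. The arm is clear.

```bash
python3 -c "
from plant import workorder
print(workorder.hand_in())"
```

```text
the job is handed in; nothing more can be done
None
```

The job is done and handed in: the vase and pot are back upright on their cork spots, within about 1 mm of where they started; the paperweight lies straight in the far band, about 1.5 mm off centre along it; and the bystanders measure where they stood at the start.

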